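# Make up the wet-sanding kit and the airbrush kit in their foam trays

## Task

Make up the two kits for the bike panel from the things standing loose on the table. Into the larger foam tray, for wet sanding, put the sanding block in the rectangular pocket, the pump spray bottle in the bigger round well and the plain flat-lidded jar in the smaller round well; into the narrower foam tray, for the airbrush, put the siphon jar (the one with the spout on its lid) in the round well and lay the needle tube in the long slot. Seat everything on the bottom of its pocket, jars and bottle upright, and leave the eraser and the pencil where they are.

Things in the scene. Friction and masses are not known exactly. Their poses are not given: they have to be found in the camera images.
- sanding_tray: Larger kit tray, fixed: black foam, light grey pocket floors, 141 (x) x 129 (y) x 14 mm. Origin: centre of underside; x points away from the robot, z up. Pockets 10 mm deep, floors 3 mm above the table: rectangle 62 (x) x 102 (y) centred at x -32.5, y 0 mm; round wells, 60 mm wide at x 33.5, y 27.5 and 50 mm wide at x 33.5, y -32.5. With the bottle in place there is little room at the 50 mm well.
- airbrush_tray: Narrower kit tray, fixed: same foam, 136 (x) x 108 (y) x 14 mm. Origin: centre of underside; x points away from the robot, z up. Pockets 10 mm deep, floors 3 mm above the table: slot 118 mm along x, 26 mm wide, centred at x 0, y -31 mm, its middle 36 mm widened for fingers to y -52..-6; round well 50 mm wide at x 33, y 23 mm.
- sanding_block_mid (a point): Centre of the sanding block, half-way up: a box-shaped pink-topped dark block, 46 mm (its x) x 86 mm (its y, long axis) x 25 mm high, about 35 g, lying flat on the table. In its pocket it stands 15 mm above the foam; take it by its top 15 mm across the 46 mm width, so that fingertips stay above the foam.
- spray_bottle_mid (a point): Centre of the pump spray bottle, half-way up: clear-grey round bottle, body 43 mm diameter up to 100 mm, white pump head above, 130 mm tall in all, about 110 g, upright. z up. Grip it high on the body (70 to 95 mm up): lower down the pump head can meet the palm.
- plain_jar_mid (a point): Centre of the plain jar, half-way up: clear glass jar with a flat grey screw lid and no spout, 34 mm diameter, 52 mm tall, about 75 g, upright. z up.
- siphon_jar_mid (a point): Centre of the siphon jar, half-way up: clear glass jar with a grey lid that carries a narrow brass spout; jar body and lid 34 mm diameter up to 52 mm, spout 14 mm wide above, 72 mm tall in all, about 75 g, upright. z up.
- needle_tube_mid (a point): Centre of the needle tube: a thin round tube, light grey with a blue end, 10 mm diameter, 102 mm long along its y axis, lying on the table, about 12 g. Its other axes turn if it rolls; a small clip lies along it.
- eraser: Bystander, leave alone: eraser in a blue sleeve, 21 x 48 x 13 mm. Origin at the centre of its underside.
- pencil: Bystander, leave alone: yellow pencil, 7 mm thick, 136 mm long along its y axis. Origin at the centre of its underside.
There are look-alikes about, which are no part of the job. What is shaped like the part that bears plain_jar_mid but turquoise is not meant.

How it is judged:
At the end, for the whole second after the job is handed in: Each of the five things rests released on the floor of its own pocket (not on the foam): centre within 12 mm of the pocket's centre along both tray axes, block flat, jars and bottle upright within 7 degrees, needle tube along the slot within 11 degrees (x of sanding_block_mid in the frame of sanding_tray between -0.0445 and -0.0205 m and y of sanding_block_mid in the frame of sanding_tray between -0.012 and 0.012 m and z of sanding_block_mid in the frame of sanding_tray below 0.02 m and angle between each of sanding_block_mid, spray_bottle_mid, plain_jar_mid, siphon_jar_mid's own z axis and vertical below 0.12 rad and linear speed of each of sanding_block, spray_bottle, plain_jar, siphon_jar, needle_tube below 0.02 m/s and x of spray_bottle_mid in the frame of sanding_tray between 0.0215 and 0.0455 m and y of spray_bottle_mid in the frame of sanding_tray between 0.0155 and 0.0395 m and z of spray_bottle_mid in the frame of sanding_tray below 0.072 m and x of plain_jar_mid in the frame of sanding_tray between 0.0215 and 0.0455 m and y of plain_jar_mid in the frame of sanding_tray between -0.0445 and -0.0205 m and z of plain_jar_mid in the frame of sanding_tray below 0.033 m and x of siphon_jar_mid in the frame of airbrush_tray between 0.021 and 0.045 m and y of siphon_jar_mid in the frame of airbrush_tray between 0.011 and 0.035 m and z of siphon_jar_mid in the frame of airbrush_tray below 0.043 m and x of needle_tube_mid in the frame of airbrush_tray between -0.012 and 0.012 m and y of needle_tube_mid in the frame of airbrush_tray between -0.043 and -0.019 m and z of needle_tube_mid in the frame of airbrush_tray below 0.012 m and angle between the y axis of needle_tube_mid and the x axis of airbrush_tray, either way round below 0.2 rad); the robot touches nothing.
It fails at once if the eraser is shifted more than 20 mm (distance of eraser from where it was at the start of the episode above 0.02 m).
It fails at once if the pencil is shifted more than 20 mm (distance of pencil from where it was at the start of the episode above 0.02 m).
It also fails if it takes over 118 s, if anything falls off the work surface, if the arm or the gripper's body presses on something with over 40 N, if the wrist force passes 120 N, or if a joint passes its speed limit or range.

## Robot

A 7-joint arm with a two-finger parallel gripper is mounted at the origin on a cart in front of the work surface, level with it; the furniture and walls round the work are solid. World frame = base frame: x ahead of the robot, y to its left, z up, the work surface at z = 0. Lengths are in m, angles in rad, forces in N, time in s.
With the tool pointing down it reaches from about 0.4 to 0.85 m from the base axis. Payload 4.5 kg.
Tool frame: the origin (TCP) lies at the very end of the fingers, on their centre line; the grasp point (between the pads) lies 19 mm behind it; y points along the fingers, x is the direction in which the jaws open and shut, and the axes are right-handed (so a half turn about y gives the same grasp; the last joint's range is limited). The gripper opens to 88 mm and grips with 3 to 60 N. Pads are 18 mm wide; open, the fingers measure 123 mm over their backs; the gripper's body (75 mm by 187 mm) begins 45 mm behind the grasp point.
Start: joints at [1.262, 0.689, -0.195, 1.565, 0.157, 0.902, -0.215], TCP at [0.21, -0.589, 0.239] pointing down, gripper open.
Joint ranges: [-3.01, 3.01], [-0.46, 2.08], [-1.47, 1.51], [0.13, 2.56], [-1, 4.14], [0.04, 2.09], [-2.66, 2.66]. Speed limits (rad/s): [2.57, 2.57, 3.14, 3.14, 3.14, 3.14, 3.14].

## Interface

Orientations are given as a unit quaternion [x, y, z, w].
In Python, from plant import r gives the robot as it stands.
- The arm moves only by the shell command python3 -m inch 'ROWS' [OPENING] [FORCE]. ROWS is JSON, a list of rows, each a list of 6 numbers: the shift along the tool's x, y, z in mm, then the turn, a rotation vector about the tool's x, y, z in rad. In form: [[x, y, z, ax, ay, az], ...]. A call has 1 to 12 rows; each row shifts and turns the commanded pose from where the row before left it, along the tool's axes as they then stand; what a row does not reach is not made up. A row lasts 1/12 s, in which the tool goes at most 41.7 mm and 7.16 degrees, less where a joint would pass 70% of its speed; a pose out of reach is approached as far as the arm can. A call is refused whole if a number of a shift passes 41.7 or a number of a turn 0.125, either way. A call with a gripper value outside its range is refused whole. OPENING is the finger opening in mm, from 0 to 88.1, set as the call begins (- or left out, the last holds). The fingers move at their own pace and stop on an object; FORCE is the grip in N (left out, the last holds). Time passes only in rows, so rows that do not move let the fingers close. It gives the time, the measured TCP pose, the force and the opening at its end, in the units of the state.
- r.get_state(): the state, without advancing time (a new reading comes with each control period).
- r.snapshot(name): name is "scene" or "top" or "wrist"; returns a dict with "img" (400x640x3 uint8, red, green, blue), "range_z" (400x640 float32, m along the optical axis (not along the pixel's ray), 0 where there is no reading), "mtx" (3x3 intrinsics, pixels), "k1" (the pictures are not rectified: a ray, as slopes to the right and down, at radius r is drawn at 1 + k1 r^2 times it, then the intrinsics apply), "camera_from_world" (4x4, takes a point from world to camera coordinates); the wrist camera has in their place "tool_from_camera" (4x4, takes a point from camera to tool coordinates, whose origin is the TCP and whose axes are the tool frame's). Camera axes: x right, y down, z forward; pixel columns grow to the right and rows downward; lengths in m; the calibration is good to about 2 mm. A picture is of the moment at which its call begins: read the wrist's pose just before it.
- r.finish_job(): hands the job in, once; it reports no verdict.
The state is a dict: "clock": time; "q": joint angles; "qd": joint speeds; "joint_torque": joint torques, N m; "tool_pos": TCP position; "eef_rot": TCP orientation; "contact_force": force on the tool from outside, world axes, zero at the start; "moment": the same for the moment, N m; "opening": opening from 0.0 (shut) to 1.0 (fully open).
Only numpy, scipy, OpenCV 4.12 (cv2) and the standard library are available. Lean on these libraries where they do the work, as an engineer would, in place of code of your own. Each camera call takes 0.05 s, during which the arm holds its last target.

## Working session

There is one attempt and no reset: what is moved stays moved. The work goes in short steps, Python scripts to look and compute and a shell command to move; the robot and the scene stay as the last step left them, time stands still between calls to the robot, and variables do not carry over. Pictures are saved under pics/ and viewed, and the job is handed in when it is done.

```bash
ls; mkdir -p pics
cat > h.py <<'E'
import numpy as np, cv2
from plant import r
from scipy.spatial.transform import Rotation as R
def snap(n,f=None):
    st=r.get_state(); s=r.snapshot(n)
    if n=='wrist':
        T=np.eye(4);T[:3,:3]=R.from_quat(st['eef_rot']).as_matrix();T[:3,3]=st['tool_pos']
        s['wfc']=T@s['tool_from_camera']
    else: s['wfc']=np.linalg.inv(s['camera_from_world'])
    if f: cv2.imwrite('pics/'+f,s['img'][:,:,::-1])
    return s
def rays(s,uv):
    uv=np.asarray(uv,float).reshape(-1,2); k=float(s['k1']); M=s['mtx']
    d=np.c_[(uv[:,0]-M[0,2])/M[0,0],(uv[:,1]-M[1,2])/M[1,1]]
    x=d.copy()
    for _ in range(20): x=d/(1+k*(x**2).sum(1,keepdims=True))
    return np.c_[x,np.ones(len(x))]
def plane(s,uv,z):
    c=rays(s,uv)@s['wfc'][:3,:3].T; o=s['wfc'][:3,3]
    return o+c*((z-o[2])/c[:,2])[:,None]
def cloud(s):
    v,u=np.mgrid[0:400,0:640]; c=rays(s,np.c_[u.ravel(),v.ravel()])*s['range_z'].reshape(-1,1)
    p=c@s['wfc'][:3,:3].T+s['wfc'][:3,3]; p[s['range_z'].ravel()==0]=np.nan
    return p.reshape(400,640,3)
def st():
    s=r.get_state(); 
    print(s['clock'],np.round(s['tool_pos'],4),np.round(R.from_quat(s['eef_rot']).as_matrix(),3).tolist(),s['opening'],np.round(s['contact_force'],1))
    return s
E
python3 - <<'E'
from h import *
s=st(); print(s)
for n in('scene','top','wrist'):
    a=snap(n,n+'0.png'); print(n,a['wfc'].round(3).tolist(),a['mtx'].tolist(),a['k1'])
E
```

```text
pics
0.0 [ 0.2098 -0.5881  0.2379] [[0.336, -0.001, 0.942], [-0.942, 0.002, 0.336], [-0.002, -1.0, -0.0]] 1.0001882261349284 [-0.4  0.3 -0.2]
{'clock': 0.0, 'q': array([ 1.26177576,  0.68996352, -0.19452085,  1.56629651,  0.1572946 ,
        0.90250846, -0.21508991]), 'qd': array([ 9.40527127e-05,  7.30014388e-04,  1.38515310e-04, -6.89218648e-04,
        2.45707758e-04,  6.64458209e-04, -2.94195233e-04]), 'joint_torque': array([ 2.48292572e-04, -5.27567589e+01, -1.26666203e+00, -1.53431529e+01,
       -5.24933171e-02,  6.53583440e-03,  2.04391658e-04]), 'tool_pos': array([ 0.20984377, -0.58807152,  0.23793564]), 'eef_rot': array([-0.57764968,  0.40789969, -0.40682068,  0.57830409]), 'contact_force': array([-0.41640132,  0.26248441, -0.19388218]), 'moment': array([ 0.0276073 , -0.00997296,  0.03446618]), 'opening': 1.0001882261349284}
scene [[0.635, -0.445, 0.631, -0.069], [-0.772, -0.379, 0.51, -0.568], [0.012, -0.811, -0.585, 0.629], [0.0, 0.0, 0.0, 1.0]] [[423.8838647379996, 0.0, 323.23499154684777], [0.0, 423.8838647379996, 201.05170918418887], [0.0, 0.0, 1.0]] -0.10068502243748857
top [[0.03, -0.991, 0.133, 0.379], [-1.0, -0.031, -0.002, -0.105], [0.007, -0.133, -0.991, 1.195], [0.0, 0.0, 0.0, 1.0]] [[494.14314684714174, 0.0, 323.04779486688875], [0.0, 494.14314684714174, 196.68361560688876], [0.0, 0.0, 1.0]] -0.1160145560872257
wrist [[0.335, -0.893, -0.3, 0.288], [-0.942, -0.318, -0.105, -0.561], [-0.002, 0.318, -0.948, 0.385], [0.0, 0.0, 0.0, 1.0]] [[319.0456488836843, 0.0, 315.5955914084908], [0.0, 319.0456488836843, 199.8398780866049], [0.0, 0.0, 1.0]] -0.011538959042297877
```

View pics/top0.png

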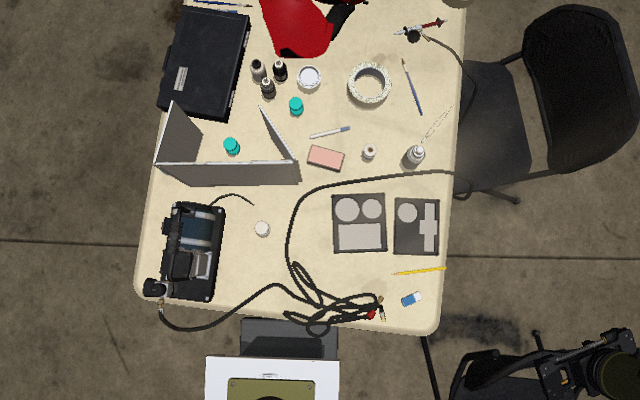

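View pics/scene0.png

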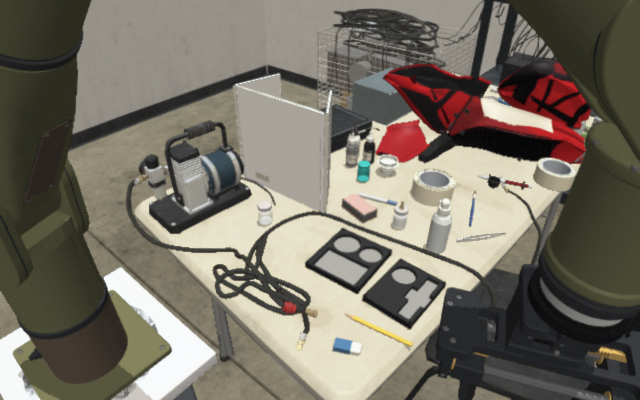

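Run:
```python
from h import *
a=cv2.imread('pics/top0.png')
cv2.imwrite('pics/c1.png',cv2.resize(a[80:260,220:460],(800,600),interpolation=3))
b=cv2.imread('pics/scene0.png')
cv2.imwrite('pics/c2.png',cv2.resize(b[150:300,240:480],(800,500),interpolation=3))
s=snap('top');P=cloud(s)
for u,v in [(325,157),(415,154),(369,152),(262,229),(330,132),(296,106),(232,146),(360,195),(416,212),(360,236),(335,195),(300,170)]: print(u,v,P[v,u].round(3), np.nanmax(P[v-6:v+7,u-6:u+7,2]).round(3))
```

```text
325 157 [ 0.633 -0.11   0.027] 0.031
415 154 [ 0.628 -0.312  0.112] 0.134
369 152 [ 0.643 -0.214  0.053] 0.074
262 229 [0.453 0.031 0.052] 0.056
330 132 [ 0.7   -0.121  0.01 ] 0.016
296 106 [ 0.751 -0.037  0.05 ] 0.058
232 146 [0.647 0.111 0.055] 0.059
360 195 [ 0.544 -0.198  0.014] 0.018
416 212 [ 0.508 -0.336  0.005] 0.02
360 236 [ 0.446 -0.201  0.003] 0.009
335 195 [ 0.543 -0.137  0.014] 0.019
300 170 [ 0.574 -0.057  0.157] 0.226
```

View pics/c1.png

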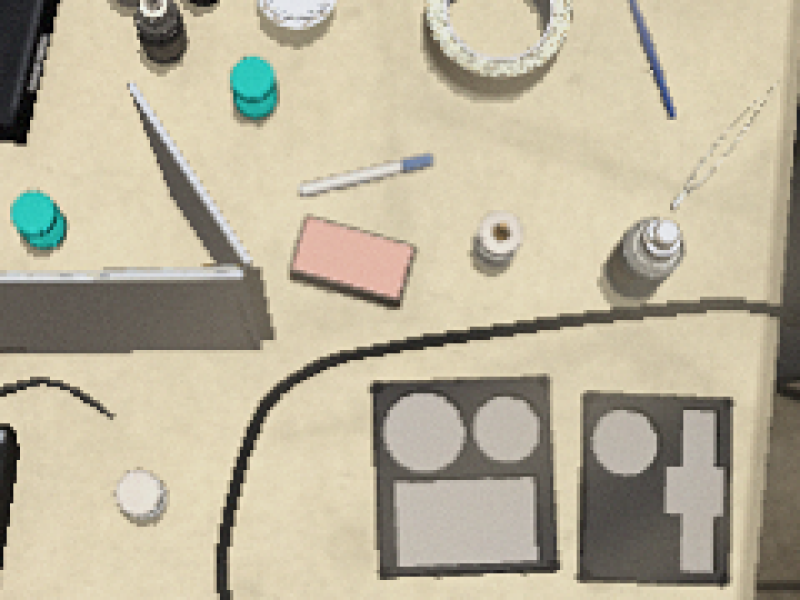

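View pics/c2.png

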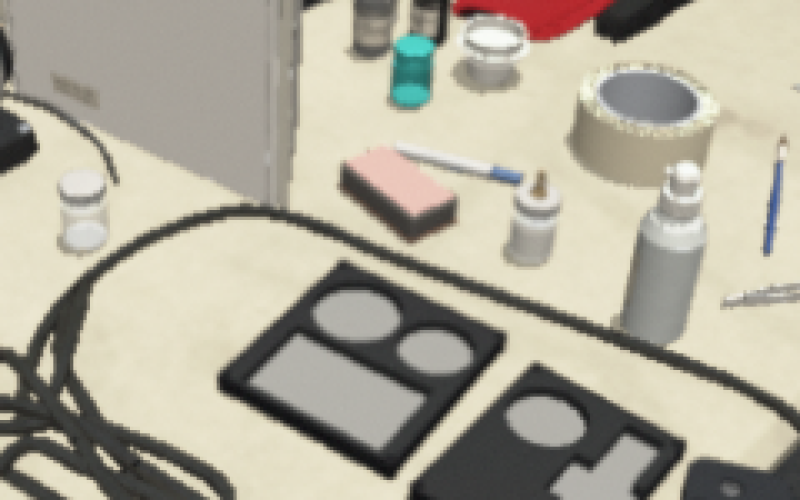

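```bash
cat > m.py <<'E'
from h import *
def rect(xy,name):
    (c,(w,h),a)=cv2.minAreaRect((xy*1000).astype(np.float32)); print(name,'n',len(xy),'rect c',np.round(c,1),'wh',round(w,1),round(h,1),'ang',round(a,1),'mean',(xy.mean(0)*1000).round(1))
def run(s):
    P=cloud(s); I=s['img'].astype(int); br=I.sum(2)/3; X,Y,Z=P[...,0],P[...,1],P[...,2]
    def box(x0,x1,y0,y1): return (X>x0)&(X<x1)&(Y>y0)&(Y<y1)
    tb=np.nanmedian(Z[box(.4,.8,-.35,0)]); print('table z',tb)
    return P,I,br,box
E
python3 - <<'E'
from m import *
s=snap('top');P,I,br,box=run(s); Z=P[...,2]
for n,(x0,x1,y0,y1) in dict(sand=(.41,.57,-.27,-.1),air=(.41,.57,-.40,-.262)).items():
    m=box(x0,x1,y0,y1)&(br<110)&(Z<.03); rect(P[m][:,:2],n+' dark'); print(np.median(Z[m]))
    g=box(x0,x1,y0,y1)&(br>120)&(abs(I[...,0]-I[...,2])<25)&(Z<.03)
    k,l,stt,c=cv2.connectedComponentsWithStats(g.astype(np.uint8))
    for i in range(1,k):
        if stt[i,4]>60: rect(plane(s,np.argwhere(l==i)[:,::-1],.003)[:,:2],n+' floor%d'%i)
def top(n,x0,x1,y0,y1,z0,z1):
    m=box(x0,x1,y0,y1)&(Z>z0)&(Z<z1); rect(P[m][:,:2],n); 
    v,u=np.argwhere(m).mean(0); print('   px',u,v)
top('block',.55,.70,-.18,-.06,.018,.035)
top('siphon lid',.6,.68,-.25,-.18,.045,.06); top('siphon spout',.6,.68,-.25,-.18,.063,.08)
top('plain',.4,.5,-.01,.08,.045,.06)
top('bottle head',.55,.7,-.36,-.26,.115,.14);top('bottle',.55,.7,-.36,-.26,.03,.11)
top('tube',.67,.74,-.19,-.05,.006,.02)
top('turq',.70,.8,-.07,0,.045,.06)
E
```

```text
table z 0.0017470819662390724
sand dark n 1230 rect c [ 489.7 -183.5] wh 166.5 156.6 ang 3.9 mean [ 491.9 -196.1]
0.012968851635467349
sand floor1 n 466 rect c [ 509.6 -167.5] wh 56.2 58.4 ang 1.7 mean [ 510.  -166.9]
sand floor2 n 317 rect c [ 513.8 -227.1] wh 46.6 46.4 ang 1.2 mean [ 514.2 -227. ]
sand floor3 n 1074 rect c [ 446.1 -198.8] wh 61.8 103.0 ang 3.9 mean [ 445.9 -198.6]
air dark n 1522 rect c [ 475.6 -326.2] wh 127.7 131.8 ang 89.4 mean [ 469.4 -327.2]
0.012946446341064566
air floor2 n 306 rect c [ 506.7 -312.8] wh 46.6 46.6 ang 0.4 mean [ 507.2 -313.7]
air floor3 n 594 rect c [ 473.1 -364.6] wh 117.5 41.8 ang 0.2 mean [ 472.8 -367.1]
block n 686 rect c [ 610.9 -113.6] wh 114.1 90.6 ang 5.7 mean [ 627.5 -111.1]
   px 325.29883381924196 159.32944606413994
siphon lid n 140 rect c [ 649.  -214.8] wh 30.3 31.7 ang 44.7 mean [ 648.7 -214.4]
   px 369.22857142857146 149.54285714285714
siphon spout n 8 rect c [ 649.1 -215.9] wh 8.0 2.9 ang 77.0 mean [ 649.1 -215.7]
   px 370.5 147.75
plain n 154 rect c [456.   32.3] wh 30.4 30.7 ang 2.8 mean [456.2  32.4]
   px 261.38961038961037 227.4025974025974
bottle head n 72 rect c [ 635.2 -317.2] wh 19.2 22.6 ang 45.7 mean [ 634.3 -317.4]
   px 418.55555555555554 149.80555555555554
bottle n 266 rect c [ 632.6 -316.5] wh 43.3 36.0 ang 55.0 mean [ 627.3 -311.8]
   px 412.0075187969925 157.41729323308272
tube n 146 rect c [ 699.9 -118.2] wh 122.1 46.2 ang 81.9 mean [ 700.2 -118.8]
   px 329.2328767123288 131.87671232876713
turq n 145 rect c [756.6 -35.3] wh 33.2 30.7 ang 45.5 mean [756.8 -35.5]
   px 295.6413793103448 103.48965517241379
```

View pics/wrist0.png

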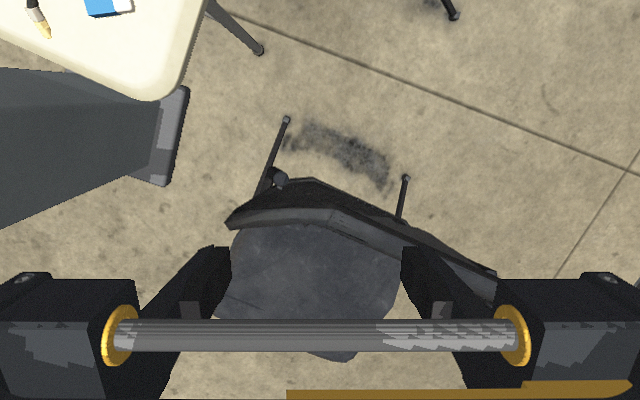

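Run:
```python
from m import *
s=snap('top');P,I,br,box=run(s); Z=P[...,2]
d=(I[...,0]-I[...,2])
pink=(I[...,0]>180)&(I[...,0]-I[...,1]>50)&box(.57,.7,-.19,-.05)
print(pink.sum())
uv=np.argwhere(pink)[:,::-1]; rect(plane(s,uv,.025)[:,:2],'block top'); 
k=pink&True; print(np.median(Z[k]))
# tube: above 0.006, beyond block
m=box(.67,.74,-.19,-.065)&(Z>.005)&(Z<.02)&~cv2.dilate(pink.astype(np.uint8),np.ones((7,7))).astype(bool)
rect(P[m][:,:2],'tube'); uv=np.argwhere(m)[:,::-1]; print(uv.min(0),uv.max(0))
grey=box(.67,.74,-.19,-.065)&(abs(d)<30)&(Z<.03); blue=box(.67,.74,-.19,-.065)&(d<-10)
for n,q in(('grey',grey),('blue',blue)): rect(plane(s,np.argwhere(q)[:,::-1],.005)[:,:2],n)
m=(Z>.08)&box(.5,.85,-.15,.25)
for y in np.arange(-.1,.2,.02):
    q=m&(abs(P[...,1]-y)<.01)
    if q.sum(): print('panel y %.2f'%y,'x',P[q][:,0].min().round(3),P[q][:,0].max().round(3),'zmax',Z[q].max().round(3),q.sum())
# eraser/pencil
for n,(x0,x1,y0,y1) in dict(pencil=(.37,.43,-.42,-.24),er=(.3,.37,-.36,-.26)).items():
    q=box(x0,x1,y0,y1)&(Z>.006)&(Z<.03); rect(P[q][:,:2],n)
q=box(.3,.75,-.25,0)&(br<70)&(Z<.03)
```

```text
table z 0.0016799108535026086
1
block top n 1 rect c [ 611.4 -127.7] wh 0.0 0.0 ang 0.0 mean [ 611.4 -127.7]
0.023315032516062928
tube n 162 rect c [ 704.9 -130.6] wh 117.5 58.7 ang 88.4 mean [ 700.7 -119. ]
[310 118] [358 141]
grey n 157 rect c [ 700.7 -119.2] wh 11.2 102.6 ang 16.3 mean [ 699.7 -115.2]
blue n 27 rect c [ 711.9 -157.6] wh 7.4 21.3 ang 16.4 mean [ 711.9 -157.8]
panel y -0.06 x 0.573 0.58 zmax 0.263 67
panel y -0.04 x 0.566 0.609 zmax 0.267 287
panel y -0.02 x 0.565 0.638 zmax 0.266 323
panel y 0.00 x 0.564 0.85 zmax 0.267 346
panel y 0.02 x 0.564 0.847 zmax 0.267 307
panel y 0.04 x 0.563 0.81 zmax 0.266 238
panel y 0.06 x 0.562 0.849 zmax 0.266 237
panel y 0.08 x 0.56 0.847 zmax 0.266 192
panel y 0.10 x 0.56 0.568 zmax 0.266 197
panel y 0.12 x 0.558 0.567 zmax 0.265 188
panel y 0.14 x 0.501 0.564 zmax 0.266 180
panel y 0.16 x 0.501 0.562 zmax 0.265 180
panel y 0.18 x 0.5 0.562 zmax 0.265 188
panel y 0.20 x 0.5 0.69 zmax 0.267 1187
pencil n 497 rect c [ 400.5 -323.5] wh 165.7 58.9 ang 89.9 mean [ 415.5 -323.4]
er n 157 rect c [ 334.5 -319.5] wh 66.2 80.0 ang 1.7 mean [ 328.9 -328.6]
```

Run:
```python
from m import *
s=snap('top');P,I,br,box=run(s); Z=P[...,2]
print(I[157,325],I[175,340])
pink=((I[...,0]-I[...,1]>38)&(I[...,1]-I[...,2]<25)&box(.57,.7,-.19,-.05)).astype(np.uint8)
pink=cv2.morphologyEx(pink,cv2.MORPH_CLOSE,np.ones((3,3)))
uv=np.argwhere(pink)[:,::-1]; print(uv.min(0),uv.max(0)); rect(plane(s,uv,.025)[:,:2],'block top');
```

```text
table z 0.0017085106729923805
[228 186 167] [216 203 174]
[308 146] [342 168]
block top n 505 rect c [ 633.3 -110.9] wh 78.4 39.0 ang 75.8 mean [ 633.1 -111.2]
```

```bash
cat > p.py <<'E'
import sys
from h import *
# usage: p.py x y z yawdeg (mm) ; prints tool-frame shift (before turn) and turn
def goal(yaw):
    a=np.radians(yaw); X=np.array([np.cos(a),np.sin(a),0]);Y=np.array([0,0,-1.]);return np.c_[X,Y,np.cross(X,Y)]
s=r.get_state(); Rm=R.from_quat(s['eef_rot']).as_matrix(); p=s['tool_pos']*1000
t=np.array([float(v) for v in sys.argv[1:4]]); yaw=float(sys.argv[4])
G=goal(yaw); rv=R.from_matrix(Rm.T@G).as_rotvec()
print('t',round(s['clock'],2),'at',p.round(1),'yaw',round(np.degrees(np.arctan2(Rm[1,0],Rm[0,0])),1),'tilt',round(np.degrees(np.arccos(-Rm[2,1])),2),'F',s['contact_force'].round(1),'op',round(s['opening']*88.1,1))
print('q',s['q'].round(2))
print('shift in current axes',(Rm.T@(t-p)).round(1),'in goal axes',(G.T@(t-p)).round(1),'turn',rv.round(3))
E
python3 p.py 627 -135 240 -14; python3 -c "
from h import *
s=snap('wrist');print(s['tool_from_camera'].round(3))"
```

```text
t 0.35 at [ 210.  -588.5  238.5] yaw -70.4 tilt 0.02 F [-1.3 -0.2 -0.6] op 88.2
q [ 1.26  0.69 -0.19  1.57  0.16  0.9  -0.22]
shift in current axes [-287.    -1.4  545.2] in goal axes [294.9  -1.5 540.9] turn [-0.    -0.984 -0.   ]
[[ 1.    -0.001 -0.    -0.   ]
 [ 0.    -0.318  0.948 -0.147]
 [-0.001 -0.948 -0.318  0.083]
 [ 0.     0.     0.     1.   ]]
```

```bash
python3 -m inch '[[-18,-3,34,0,0,0],[-18,-3,34,0,0,0],[-18,-3,34,0,0,0],[-18,-3,34,0,0,0],[-18,-3,34,0,0,0],[-18,-3,34,0,0,0],[-18,-3,34,0,0,0],[-18,-3,34,0,0,0],[-18,0,34,0,0,0],[-18,0,34,0,0,0],[-18,0,34,0,0,0],[-18,0,34,0,0,0]]' 88; python3 p.py 627 -135 260 -14
```

```text
clock: 1.4
tool_pos: [0.5228, -0.2465, 0.2629]
eef_rot: [0.578, -0.407, 0.408, -0.578]
contact_force: [0.7, 0.1, -0.4]
opening: 1.0
t 1.4 at [ 522.8 -246.5  262.9] yaw -70.4 tilt 0.02 F [ 0.7  0.1 -0.4] op 88.1
q [ 0.46  0.6  -0.16  1.68  0.12  0.87 -0.98]
shift in current axes [-70.    2.9 135.6] in goal axes [ 74.1   2.9 133.4] turn [-0.    -0.984  0.   ]
```

```bash
python3 -c "
from h import *
s=snap('wrist','w1.png')"; python3 -m inch '[[0,0,0,0,-0.123,0],[0,0,0,0,-0.123,0],[0,0,0,0,-0.123,0],[0,0,0,0,-0.123,0],[0,0,0,0,-0.123,0],[0,0,0,0,-0.123,0],[0,0,0,0,-0.123,0],[0,0,0,0,-0.123,0],[15,0,27,0,0,0],[15,0,27,0,0,0],[15,0,27,0,0,0],[0,0,0,0,0,0]]'; python3 p.py 627 -135 260 -14;python3 -c "
from h import *
s=snap('wrist','w2.png')"
```

```text
clock: 2.45
tool_pos: [0.5893, -0.173, 0.2632]
eef_rot: [-0.7, 0.082, -0.085, 0.704]
contact_force: [0.5, 1.0, 0.0]
opening: 0.998
t 2.45 at [ 589.3 -173.   263.2] yaw -13.5 tilt 0.43 F [0.5 1.  0. ] op 87.9
q [ 0.46  0.67 -0.44  1.57  0.32  0.97 -0.31]
shift in current axes [27.8  3.6 45.7] in goal axes [27.4  3.2 46. ] turn [-0.007  0.009  0.004]
```

View pics/w1.png

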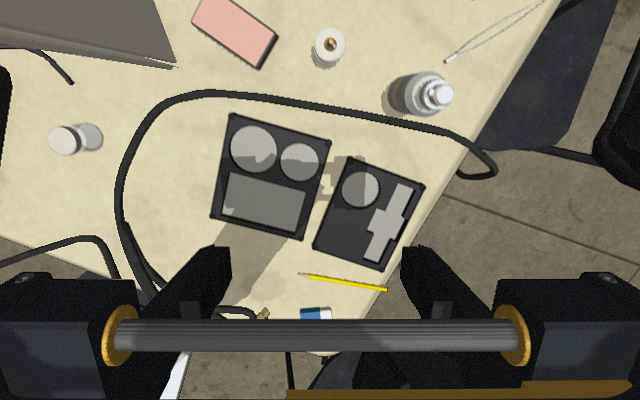

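View pics/w2.png

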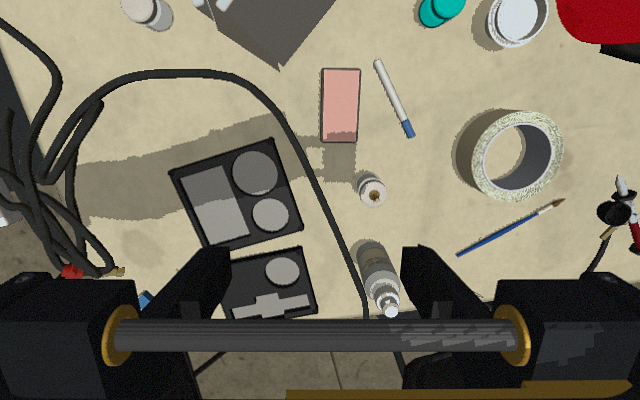

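Run:
```python
from h import *
s=snap('wrist')
c=plane(s,[(323,69),(360,69),(355,142),(321,141)],.025)*1000
print('block corners',c.round(0)[:,:2].tolist(),c.mean(0).round(1), np.linalg.norm(c[0]-c[1]),np.linalg.norm(c[1]-c[2]))
d=(c[0]-c[3]+c[1]-c[2]);print('long axis deg',np.degrees(np.arctan2(d[1],d[0])))
t=plane(s,[(376,61),(411,136)],.005)*1000; print('tube',t.round(1),t.mean(0),np.linalg.norm(t[0]-t[1]))
print('siphon lid',plane(s,[(373,189)],.052)*1000,plane(s,[(375,194)],.072)*1000)
print('big',plane(s,[(254,172)],.003)*1000,'small',plane(s,[(270,214)],.003)*1000,'airwell',plane(s,[(283,271)],.003)*1000)
print('panel tip',plane(s,[(280,70)],0)*1000)
```

```text
block corners [[621.0, -72.0], [661.0, -82.0], [640.0, -161.0], [600.0, -150.0]] [ 630.4 -116.1   25. ] 41.510883387513246 81.52877498053194
long axis deg 74.78177157315413
tube [[ 684.   -77.1    5. ]
 [ 711.2 -173.2    5. ]] [ 697.60397384 -125.13118442    5.        ] 99.836567829777
siphon lid [[ 646.76518784 -214.66801936   52.        ]] [[ 645.60562493 -214.27926865   72.        ]]
big [[ 505.38663545 -171.22536243    3.        ]] small [[ 509.2656149  -232.59106127    3.        ]] airwell [[ 502.76246387 -322.16531787    3.        ]]
panel tip [[571.64941883 -59.55041386   0.        ]]
```

```bash
python3 -m inch '[[15,0,16,0,0,0],[10,0,16,0,0,0],[0,30,0,0,0,0],[0,30,0,0,0,0],[0,30,0,0,0,0],[0,30,0,0,0,0],[0,30,0,0,0,0],[0,0,0,0,0,0]]' 70 ; python3 p.py 626 -138 12 -14.7;python3 -c "
from h import *
s=snap('wrist','w3.png')"
```

```text
clock: 3.22
tool_pos: [0.6117, -0.1571, 0.1071]
eef_rot: [0.702, -0.091, 0.082, -0.701]
contact_force: [-1.3, -0.6, -0.7]
opening: 0.795
t 3.22 at [ 611.7 -157.1  107.1] yaw -14.1 tilt 0.67 F [-1.3 -0.6 -0.7] op 70.0
q [ 0.37  0.89 -0.35  1.63  0.42  0.71 -0.44]
shift in current axes [10.3 94.9 22.3] in goal axes [ 9.  95.1 22.1] turn [ 0.003  0.011 -0.011]
```

View pics/w3.png

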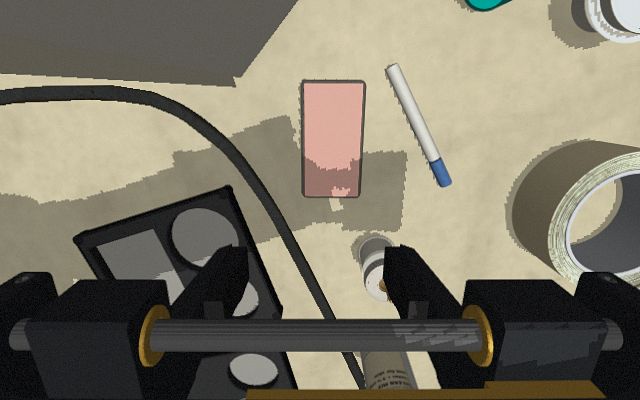

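```bash
python3 - <<'E'
from h import *
s=snap('wrist')
c=plane(s,[(302,81),(366,81),(361,197),(303,197)],.025)*1000
print(c.round(0)[:,:2].tolist(),c.mean(0).round(1), np.linalg.norm(c[0]-c[1]),np.linalg.norm(c[1]-c[2]))
d=(c[0]-c[3]+c[1]-c[2]);print('long axis deg',np.degrees(np.arctan2(d[1],d[0])))
t=plane(s,[(391,65),(446,186)],.005)*1000; print('tube',t.round(1),t.mean(0),np.linalg.norm(t[0]-t[1]))
print(plane(s,[(235,86)],0)*1000)
E
python3 -m inch '[[10,0,22,-0.0,0.01,-0.01],[0,0,0,0,0,0]]'; python3 p.py 626 -138 12 -14.7
```

```text
[[626.0, -67.0], [668.0, -78.0], [648.0, -158.0], [605.0, -148.0]] [ 636.8 -112.6   25. ] 43.66085064260924 83.2553063552304
long axis deg 75.87007839407323
tube [[ 690.8  -71.3    5. ]
 [ 718.8 -172.9    5. ]] [ 704.83984025 -122.09781151    5.        ] 105.45295694122348
[[574.39791384 -56.78699769   0.        ]]
clock: 3.48
tool_pos: [0.6358, -0.1327, 0.1158]
eef_rot: [-0.7, 0.083, -0.095, 0.702]
contact_force: [1.6, 2.1, 0.2]
opening: 0.794
t 3.48 at [ 635.8 -132.7  115.8] yaw -14.4 tilt 1.0 F [1.6 2.1 0.2] op 70.0
q [ 0.33  0.88 -0.36  1.6   0.42  0.72 -0.47]
shift in current axes [ -9.9 103.6  -8.1] in goal axes [ -8.2 103.8  -7.6] turn [-0.005  0.005  0.017]
```

```bash
python3 -m inch '[[0,0,0,0,0,0],[0,0,0,0,0,0]]'; python3 p.py 629 -137 12 -14.5; python3 -m inch '[[0,0,0,0,0,0],[0,0,0,0,0,0]]'; python3 p.py 629 -137 12 -14.5
```

```text
clock: 3.65
tool_pos: [0.6323, -0.1374, 0.1144]
eef_rot: [0.702, -0.085, 0.094, -0.701]
contact_force: [0.2, -0.8, 0.2]
opening: 0.794
t 3.65 at [ 632.3 -137.4  114.4] yaw -14.6 tilt 0.69 F [ 0.2 -0.8  0.2] op 69.9
q [ 0.33  0.88 -0.35  1.6   0.42  0.72 -0.47]
shift in current axes [ -4.5 102.3  -0.3] in goal axes [ -3.3 102.4  -0.4] turn [ 0.001 -0.001  0.012]
clock: 3.82
tool_pos: [0.6316, -0.1378, 0.1133]
eef_rot: [0.702, -0.086, 0.094, -0.701]
contact_force: [-0.4, -0.9, 1.0]
opening: 0.793
t 3.82 at [ 631.6 -137.8  113.3] yaw -14.6 tilt 0.6 F [-0.4 -0.9  1. ] op 69.9
q [ 0.33  0.88 -0.35  1.6   0.42  0.72 -0.47]
shift in current axes [ -3.8 101.2   0.2] in goal axes [-2.800e+00  1.013e+02  1.000e-01] turn [ 0.001 -0.002  0.01 ]
```

```bash
python3 -m inch '[[-3,18,0,0,0,0.01],[0,18,0,0,0,0],[0,18,0,0,0,0],[0,18,0,0,0,0],[0,14,0,0,0,0],[0,8,0,0,0,0],[0,4,0,0,0,0],[0,2,0,0,0,0],[0,0,0,0,0,0],[0,0,0,0,0,0],[0,0,0,0,0,0]]'; python3 p.py 629 -137 12 -14.5;python3 -c "
from h import *
s=snap('wrist','w4.png')"
```

```text
clock: 4.73
tool_pos: [0.6299, -0.1358, 0.0136]
eef_rot: [0.701, -0.089, 0.09, -0.701]
contact_force: [-0.3, -0.5, 0.0]
opening: 0.793
t 4.73 at [ 629.9 -135.8   13.6] yaw -14.6 tilt 0.09 F [-0.3 -0.5  0. ] op 69.9
q [ 0.29  1.03 -0.29  1.62  0.48  0.56 -0.52]
shift in current axes [-0.6  1.6 -1.4] in goal axes [-0.6  1.6 -1.4] turn [-0.    -0.001  0.002]
```

View pics/w4.png

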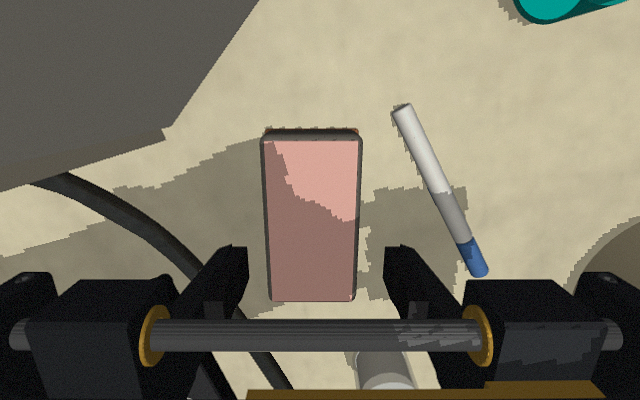

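```bash
python3 -m inch '[[0,0,0,0,0,0],[0,0,0,0,0,0],[0,0,0,0,0,0],[0,0,0,0,0,0],[0,0,0,0,0,0],[0,0,0,0,0,0]]' 30 20; python3 -m inch '[[0,0,0,0,0,0],[0,0,0,0,0,0],[0,-10,0,0,0,0],[0,-20,0,0,0,0],[0,-20,0,0,0,0],[0,-20,0,0,0,0],[0,0,0,0,0,0],[0,0,0,0,0,0]]'; python3 p.py 629 -137 12 -14.5;python3 -c "
from h import *
s=snap('wrist','w5.png')"
```

```text
clock: 5.28
tool_pos: [0.6293, -0.1357, 0.0128]
eef_rot: [0.701, -0.09, 0.09, -0.701]
contact_force: [-0.3, -0.2, 1.8]
opening: 0.508
clock: 5.95
tool_pos: [0.6301, -0.1358, 0.084]
eef_rot: [-0.701, 0.089, -0.091, 0.701]
contact_force: [0.5, 0.1, -0.6]
opening: 0.512
t 5.95 at [ 630.1 -135.8   84. ] yaw -14.6 tilt 0.15 F [ 0.5  0.1 -0.6] op 45.1
q [ 0.32  0.93 -0.34  1.61  0.43  0.68 -0.49]
shift in current axes [-1.  72.  -1.4] in goal axes [-0.8 72.  -1.4] turn [-0.    -0.001  0.003]
```

View pics/w5.png

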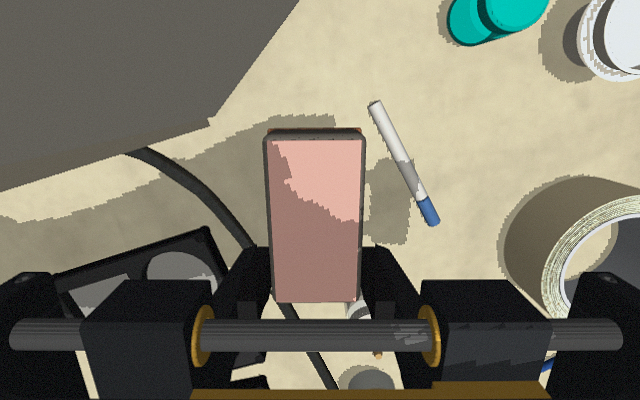

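```bash
python3 - <<'E'
from h import *
s=snap('wrist'); T=s['tool_from_camera']; o=T[:3,3]
d=rays(s,[(265,137),(364,137),(358,301),(272,301)])@T[:3,:3].T
p=o+d*((-.012-o[1])/d[:,1])[:,None]; print((p*1000).round(1),p.mean(0)*1000)
E
python3 p.py 446 -199 200 4
```

```text
[[-21.5 -12.   65.2]
 [ 20.  -12.   65.2]
 [ 20.8 -12.  -15.9]
 [-22.2 -12.  -15.9]] [ -0.7008232  -12.          24.63366644]
t 6.05 at [ 628.6 -135.8   82.1] yaw -14.5 tilt 0.08 F [-0.5  0.8 -1.2] op 44.5
q [ 0.32  0.93 -0.34  1.61  0.43  0.68 -0.49]
shift in current axes [-161.  -117.7 -107.1] in goal axes [-186.5 -117.9  -50.3] turn [ 0.    -0.324 -0.001]
```

```bash
python3 -m inch '[[-5,-20,-10,0,0,0],[-20,-15,-20,0,0,0],[-25,0,-18,0,0,0],[-25,0,-15,0,0,0],[-25,0,-12,0,0,0],[-25,0,-12,0,0,0],[-15,0,-12,0,-0.11,0],[-12,0,-10,0,-0.11,0],[0,0,0,0,-0.104,0],[0,0,0,0,0,0],[0,0,0,0,0,0],[0,0,0,0,0,0]]'; python3 p.py 449 -223.5 16 3.9;python3 -c "
from h import *
s=snap('wrist','w6.png')"
```

```text
clock: 7.05
tool_pos: [0.4561, -0.204, 0.1172]
eef_rot: [-0.706, -0.024, 0.024, 0.707]
contact_force: [0.5, 0.5, -0.6]
opening: 0.507
t 7.05 at [ 456.1 -204.   117.2] yaw 3.9 tilt 0.05 F [ 0.5  0.5 -0.6] op 44.7
q [ 0.57  0.75 -0.39  2.04  0.62  0.47 -0.22]
shift in current axes [ -8.4 101.2 -19.1] in goal axes [ -8.4 101.2 -19. ] turn [-0.001 -0.     0.   ]
```

View pics/w6.png

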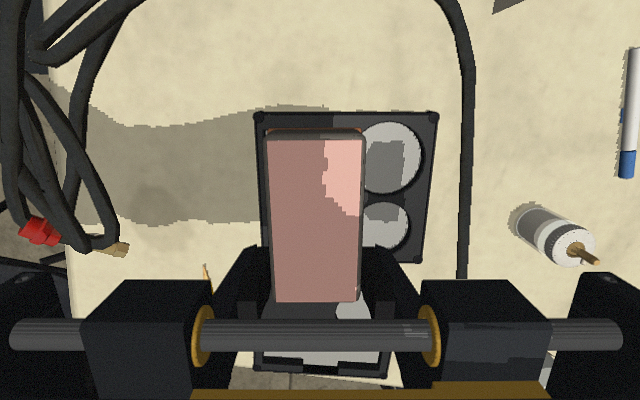

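```bash
python3 - <<'E'
from h import *
s=snap('wrist')
print(plane(s,[(422,157),(390,122)],.013)*1000, 'corners',plane(s,[(257,114),(437,114),(421,262)],.014)*1000)
E
python3 -m inch '[[-8,20,-10,0,0,0],[0,20,-9,0,0,0],[0,20,0,0,0,0],[0,0,0,0,0,0],[0,0,0,0,0,0],[0,0,0,0,0,0]]'; python3 p.py 449 -223.5 16 3.9;python3 -c "
from h import *
s=snap('wrist','w7.png')"
```

```text
[[ 537.87162048 -163.7453423    13.        ]
 [ 508.59785276 -138.51955257   13.        ]] corners [[ 406.66265727 -139.42922858   14.        ]
 [ 543.25828148 -130.0628838    14.        ]
 [ 552.95261586 -256.68428179   14.        ]]
clock: 7.65
tool_pos: [0.4497, -0.2234, 0.0583]
eef_rot: [-0.707, -0.025, 0.025, 0.707]
contact_force: [-0.0, -0.1, -0.6]
opening: 0.505
t 7.65 at [ 449.7 -223.4   58.3] yaw 4.1 tilt 0.05 F [-0.  -0.1 -0.6] op 44.5
q [ 0.54  0.85 -0.28  2.06  0.72  0.32 -0.27]
shift in current axes [-0.7 42.3 -0. ] in goal axes [-0.7 42.3 -0. ] turn [-0.     0.003  0.001]
```

View pics/w7.png

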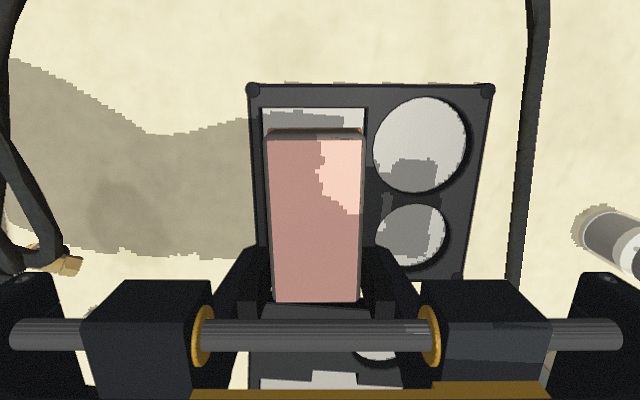

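```bash
python3 -m inch '[[-1,10,0,0,0,0],[0,10,0,0,0,0],[0,10,0,0,0,0],[0,6,0,0,0,0],[0,4,0,0,0,0],[0,1,0,0,0,0],[0,0,0,0,0,0],[0,0,0,0,0,0],[0,0,0,0,0,0]]'; python3 p.py 449 -223.5 15 3.9;python3 -c "
from h import *
s=snap('wrist','w8.png')"
```

```text
clock: 8.45
tool_pos: [0.4482, -0.2242, 0.0171]
eef_rot: [0.707, 0.025, -0.024, -0.707]
contact_force: [1.0, -0.3, -0.4]
opening: 0.505
t 8.45 at [ 448.2 -224.2   17.1] yaw 4.0 tilt 0.05 F [ 1.  -0.3 -0.4] op 44.5
q [ 0.48  0.93 -0.18  2.07  0.77  0.21 -0.32]
shift in current axes [0.8 2.1 0.7] in goal axes [0.8 2.1 0.7] turn [0.    0.002 0.001]
```

View pics/w8.png

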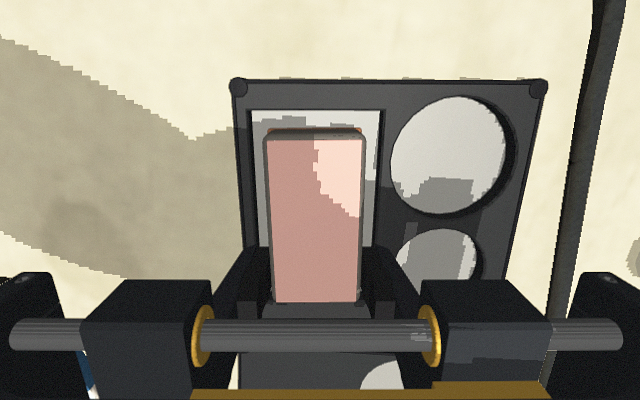

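```bash
python3 -m inch '[[0,1,0,0,0,0],[0,0,0,0,0,0],[0,0,0,0,0,0]]'; python3 -m inch '[[0,0,0,0,0,0],[0,0,0,0,0,0],[0,0,0,0,0,0],[0,-10,0,0,0,0],[0,-20,0,0,0,0],[0,-30,0,0,0,0],[0,-30,0,0,0,0],[0,0,0,0,0,0],[0,0,0,0,0,0]]' 62; python3 p.py 456 32 150 4;python3 -c "
from h import *
s=snap('wrist','w9.png')"
```

```text
clock: 8.75
tool_pos: [0.448, -0.2241, 0.0158]
eef_rot: [0.707, 0.025, -0.025, -0.707]
contact_force: [-0.2, -0.3, 0.4]
opening: 0.506
clock: 9.5
tool_pos: [0.4488, -0.2247, 0.107]
eef_rot: [0.707, 0.026, -0.023, -0.706]
contact_force: [-0.7, 0.2, 0.1]
opening: 0.701
t 9.5 at [ 448.8 -224.7  107. ] yaw 4.0 tilt 0.2 F [-0.7  0.2  0.1] op 61.7
q [ 0.61  0.77 -0.39  2.04  0.65  0.45 -0.21]
shift in current axes [ 25.1 -43.3 255.5] in goal axes [ 25.1 -43.  255.5] turn [ 0.001 -0.001  0.003]
```

View pics/w9.png

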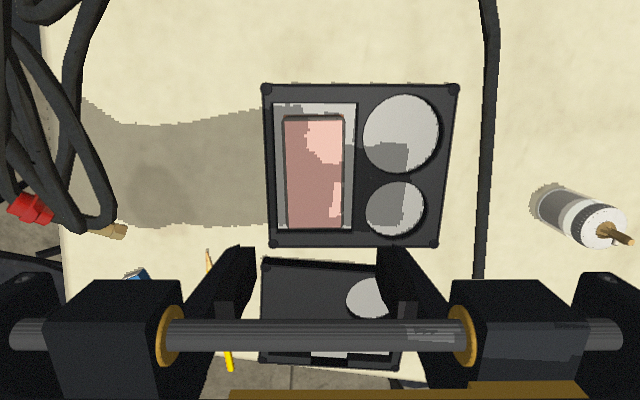

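Run:
```python
from m import *
s=snap('wrist')
c=plane(s,[(264,85),(459,87),(439,246),(270,246)],.014)*1000;print(c.round(1)[:,:2].tolist(),c.mean(0).round(1))
s=snap('top');P=cloud(s)
m=(P[...,2]>.04)&(P[...,0]>.3)&(P[...,0]<.54)&(P[...,1]>.06)&(P[...,1]<.3)
q=P[m]; print(q.min(0),q.max(0))
for y in np.arange(.07,.2,.01):
    k=q[abs(q[:,1]-y)<.005]
    if len(k): print(y.round(2),k[:,0].min().round(3),k[:,0].max().round(3),k[:,2].max().round(3))
```

```text
[[405.2, -139.0], [542.9, -130.7], [552.5, -255.2], [412.4, -264.7]] [ 478.2 -197.4   14. ]
[0.3000728  0.13455307 0.04000029] [0.51812126 0.27369266 0.2224236 ]
0.13 0.476 0.476 0.087
0.14 0.406 0.487 0.117
0.15 0.335 0.518 0.125
0.16 0.335 0.513 0.18
0.17 0.337 0.503 0.21
0.18 0.336 0.503 0.219
0.19 0.33 0.505 0.222
```

```bash
python3 -m inch '[[0,-10,0,0,0.12,0],[0,-10,0,0,0.12,0],[0,-10,0,0,0.12,0],[0,-10,0,0,0.12,0],[0,0,0,0,0.12,0],[0,0,0,0,0.12,0],[0,0,0,0,0.12,0],[-22,0,23,0,0.015,0],[-22,0,23,0,0,0],[-22,0,23,0,0,0],[-22,0,23,0,0,0],[-22,0,23,0,0,0]]' 70;python3 -m inch '[[-22,0,23,0,0,0],[-22,0,23,0,0,0],[-10,0,10,0,0,0],[0,0,0,0,0,0],[0,0,0,0,0,0],[0,0,0,0,0,0]]'; python3 p.py 456 32 100 -45;python3 -c "
from h import *
s=snap('wrist','w10.png')"
```

```text
clock: 10.65
tool_pos: [0.45, -0.0636, 0.1446]
eef_rot: [0.654, -0.271, 0.27, -0.653]
contact_force: [-0.4, 0.5, 0.3]
opening: 0.795
clock: 11.15
tool_pos: [0.4517, 0.0112, 0.1451]
eef_rot: [0.654, -0.271, 0.271, -0.652]
contact_force: [-0.4, -0.3, 0.3]
opening: 0.795
t 11.15 at [451.7  11.2 145.1] yaw -45.1 tilt 0.14 F [-0.4 -0.3  0.3] op 70.0
q [-0.05  0.64 -0.12  2.16  0.22  0.35 -1.14]
shift in current axes [-11.7  45.   17.8] in goal axes [-11.7  45.1  17.7] turn [ 0.002 -0.001 -0.   ]
```

View pics/w10.png

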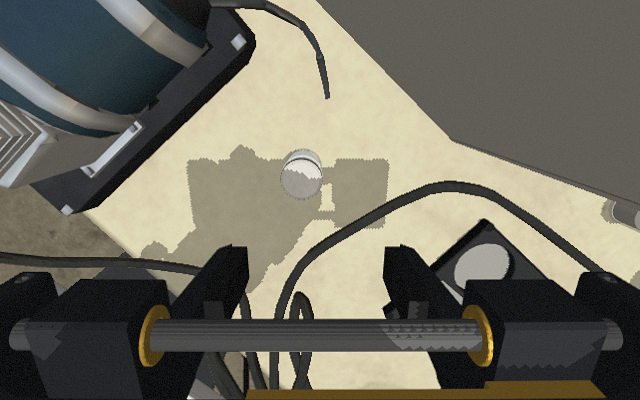

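Run:
```python
from h import *
s=snap('wrist'); print(plane(s,[(302,179)],.052)*1000)
cv2.imwrite('pics/c3.png',cv2.resize(s['img'][130:230,240:380,::-1],(700,500),interpolation=2))
```

```text
[[457.65430364  31.91443503  52.        ]]
```

View pics/c3.png

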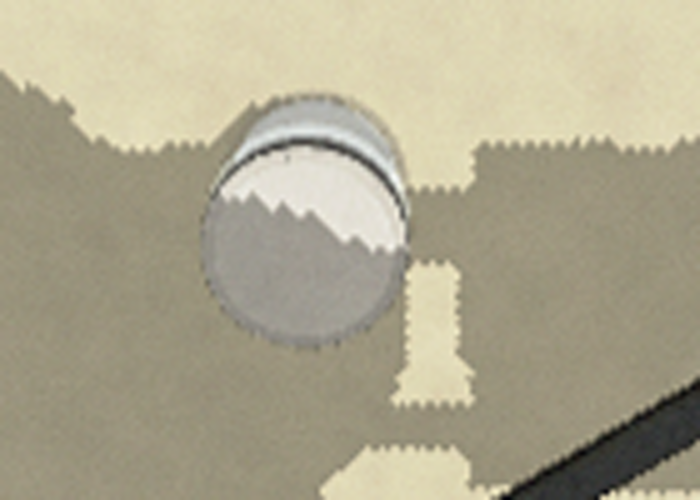

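```bash
python3 -m inch '[[-6,10,10,0,0,0],[-5,20,9,0,0,0],[0,20,0,0,0,0],[0,0,0,0,0,0],[0,0,0,0,0,0],[0,0,0,0,0,0]]' ; python3 p.py 457.5 32 20 -45;python3 -c "
from h import *
s=snap('wrist','w11.png')"
```

```text
clock: 11.75
tool_pos: [0.458, 0.0328, 0.0962]
eef_rot: [0.653, -0.271, 0.271, -0.653]
contact_force: [0.1, 0.1, -0.1]
opening: 0.789
t 11.75 at [458.   32.8  96.2] yaw -45.1 tilt 0.04 F [ 0.1  0.1 -0.1] op 69.5
q [-0.13  0.75 -0.07  2.18  0.23  0.22 -1.2 ]
shift in current axes [ 0.2 76.2 -0.8] in goal axes [ 0.2 76.2 -0.9] turn [ 0.001 -0.002  0.   ]
```

View pics/w11.png

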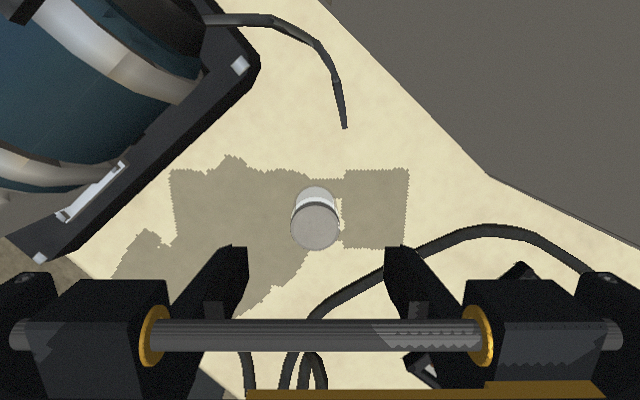

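```bash
python3 -m inch '[[0,15,0,0,0,0],[0,15,0,0,0,0],[0,6,0,0,0,0],[0,0,0,0,0,0],[0,0,0,0,0,0],[0,0,0,0,0,0]]' ; python3 p.py 457.5 32 26 -45
```

```text
clock: 12.3
tool_pos: [0.4584, 0.0339, 0.0605]
eef_rot: [-0.653, 0.27, -0.271, 0.653]
contact_force: [0.1, -0.0, 0.6]
opening: 0.793
t 12.3 at [458.4  33.9  60.5] yaw -45.0 tilt 0.07 F [ 0.1 -0.   0.6] op 69.9
q [-0.15  0.82 -0.04  2.19  0.25  0.13 -1.21]
shift in current axes [ 0.7 34.5 -2. ] in goal axes [ 0.7 34.5 -1.9] turn [-0.001  0.     0.001]
```

```bash
python3 -m inch '[[0,10,-2,0,0,0],[0,10,0,0,0,0],[0,6,0,0,0,0],[0,2,0,0,0,0],[0,0,0,0,0,0],[0,0,0,0,0,0],[0,0,0,0,0,0]]' ; python3 p.py 457.5 32 31 -45;python3 -c "
from h import *
s=snap('wrist','w12.png')"
```

```text
clock: 12.88
tool_pos: [0.4567, 0.0326, 0.0319]
eef_rot: [-0.653, 0.27, -0.271, 0.653]
contact_force: [0.5, -0.9, -0.4]
opening: 0.793
t 12.88 at [456.7  32.6  31.9] yaw -45.0 tilt 0.02 F [ 0.5 -0.9 -0.4] op 69.8
q [-0.16  0.89 -0.02  2.2   0.26  0.06 -1.22]
shift in current axes [1.  0.9 0.1] in goal axes [1.  0.9 0.1] turn [-0.  0.  0.]
```

View pics/w12.png

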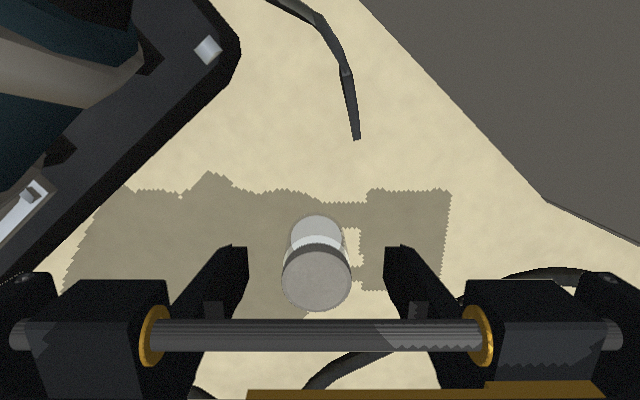

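```bash
python3 -m inch '[[0,0,0,0,0,0],[0,0,0,0,0,0],[0,0,0,0,0,0],[0,0,0,0,0,0],[0,0,0,0,0,0],[0,0,0,0,0,0],[0,0,0,0,0,0]]' 20 25; python3 -m inch '[[0,0,0,0,0,0],[0,-10,0,0,0,0],[0,-20,0,0,0,0],[0,-20,0,0,0,0],[0,-20,0,0,0,0],[0,-20,0,0,0,0],[0,0,0,0,0,0],[0,0,0,0,0,0],[0,0,0,0,0,0]]'; python3 p.py 514.5 -227.5 120 -45;python3 -c "
from h import *
s=snap('wrist','w13.png')"
```

```text
clock: 13.52
tool_pos: [0.4566, 0.0325, 0.0317]
eef_rot: [-0.653, 0.27, -0.271, 0.653]
contact_force: [-0.6, 0.7, 0.5]
opening: 0.361
clock: 14.27
tool_pos: [0.4562, 0.0325, 0.1216]
eef_rot: [0.653, -0.271, 0.27, -0.653]
contact_force: [-0.5, -0.2, -0.4]
opening: 0.362
t 14.27 at [456.2  32.5 121.6] yaw -45.0 tilt 0.02 F [-0.5 -0.2 -0.4] op 31.9
q [-0.11  0.69 -0.11  2.17  0.24  0.29 -1.2 ]
shift in current axes [ 225.     1.6 -142.7] in goal axes [ 225.1    1.6 -142.6] turn [ 0.  0. -0.]
```

View pics/w13.png

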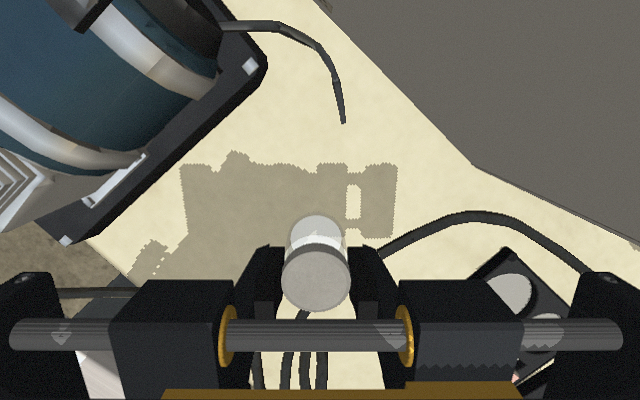

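```bash
python3 -m inch '[[21,0,-21,0,0,0],[21,0,-21,0,0,0],[21,0,-21,0,0,0],[27,0,-13,0,0,0],[27,0,-13,0,0,0],[27,0,-13,0,0,0],[27,0,-13,0,0,0],[27,0,-13,0,0,0],[27,0,-13,0,0,0],[0,0,0,0,0,0],[0,0,0,0,0,0],[0,0,0,0,0,0]]'; python3 p.py 514.5 -227.5 35 -45;python3 -c "
from h import *
s=snap('wrist','w14.png')"
```

```text
clock: 15.32
tool_pos: [0.5151, -0.2252, 0.1205]
eef_rot: [-0.653, 0.271, -0.269, 0.654]
contact_force: [0.4, 1.0, -0.0]
opening: 0.361
t 15.32 at [ 515.1 -225.2  120.5] yaw -45.0 tilt 0.17 F [ 0.4  1.  -0. ] op 31.8
q [ 0.47  0.78 -0.24  1.85  0.33  0.55 -0.77]
shift in current axes [ 1.5 85.5 -2. ] in goal axes [ 1.2 85.5 -2.1] turn [ 0.001  0.001 -0.003]
```

View pics/w14.png

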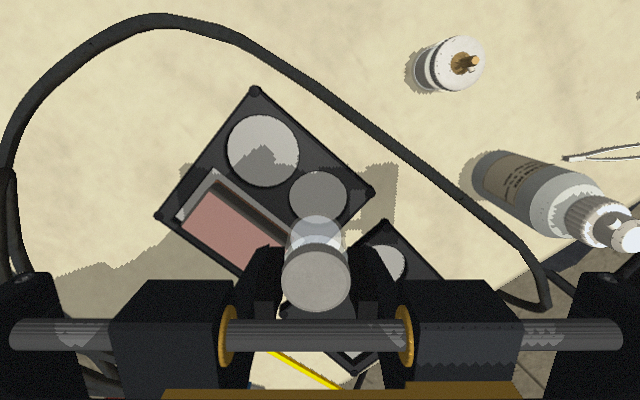

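```bash
python3 - <<'E'
from h import *
s=snap('wrist')
print((plane(s,[(255,90),(371,192),(158,215)],.014)*1000).round(1))
print((plane(s,[(263,150),(318,196)],.003)*1000).round(1))
E
python3 -m inch '[[1,20,-2,0,0,0],[0,20,0,0,0,0],[0,20,0,0,0,0],[0,0,0,0,0,0],[0,0,0,0,0,0],[0,0,0,0,0,0]]'; python3 p.py 514.5 -227.5 35 -45;python3 -c "
from h import *
s=snap('wrist','w15.png')"
```

```text
[[ 542.3 -131.9   14. ]
 [ 550.5 -253.6   14. ]
 [ 407.7 -140.4   14. ]]
[[ 510.2 -166.6    3. ]
 [ 514.4 -227.5    3. ]]
clock: 15.92
tool_pos: [0.5159, -0.2275, 0.0625]
eef_rot: [-0.653, 0.27, -0.27, 0.654]
contact_force: [0.5, -0.8, -0.6]
opening: 0.364
t 15.92 at [ 515.9 -227.5   62.5] yaw -44.9 tilt 0.04 F [ 0.5 -0.8 -0.6] op 32.1
q [ 0.45  0.88 -0.2   1.88  0.37  0.42 -0.8 ]
shift in current axes [-1.  27.5 -0.9] in goal axes [-1.  27.5 -0.9] turn [-0.001  0.002  0.   ]
```

View pics/w15.png

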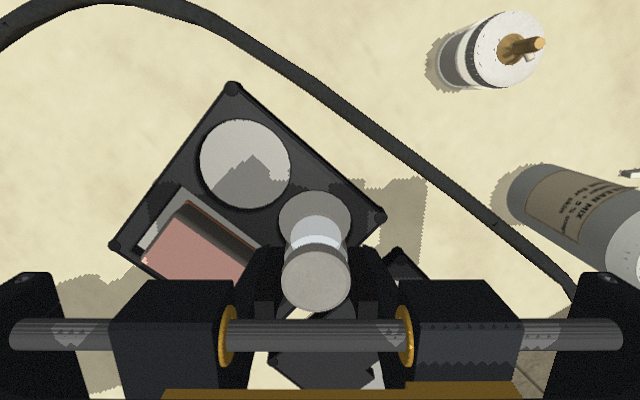

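```bash
python3 -m inch '[[-1,10,-1,0,0,0],[0,8,0,0,0,0],[0,6,0,0,0,0],[0,3,0,0,0,0],[0,0,0,0,0,0],[0,0,0,0,0,0],[0,0,0,0,0,0]]'; python3 p.py 514.5 -227.5 35 -45;python3 -c "
from h import *
s=snap('wrist','w16.png')"
```

```text
clock: 16.55
tool_pos: [0.5134, -0.2282, 0.0347]
eef_rot: [0.653, -0.271, 0.27, -0.653]
contact_force: [-1.5, -0.1, 4.6]
opening: 0.358
t 16.55 at [ 513.4 -228.2   34.7] yaw -45.0 tilt 0.05 F [-1.5 -0.1  4.6] op 31.6
q [ 0.44  0.92 -0.17  1.89  0.39  0.37 -0.82]
shift in current axes [ 0.2 -0.3  1.3] in goal axes [ 0.2 -0.3  1.3] turn [ 0.001  0.    -0.001]
```

View pics/w16.png

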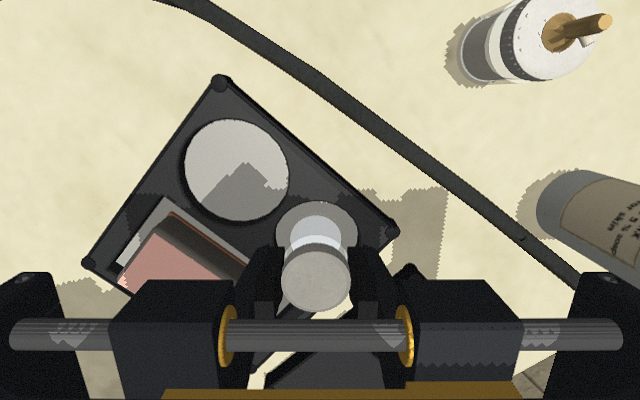

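Contact force 4.6 N at exactly the expected height: seated. Release and rise.

```bash
python3 -m inch '[[0,0,0,0,0,0],[0,0,0,0,0,0],[0,0,0,0,0,0],[0,0,0,0,0,0],[0,-10,0,0,0,0],[0,-20,0,0,0,0],[0,-30,0,0,0,0],[0,-30,0,0,0,0],[0,-30,0,0,0,0],[0,0,0,0,0,0],[0,0,0,0,0,0],[0,0,0,0,0,0]]' 54; python3 p.py 703 -121 150 16;python3 -c "
from h import *
s=snap('wrist','w17.png')"
```

```text
clock: 17.6
tool_pos: [0.5135, -0.2283, 0.1547]
eef_rot: [0.653, -0.271, 0.27, -0.653]
contact_force: [0.2, 0.1, -0.3]
opening: 0.615
t 17.6 at [ 513.5 -228.3  154.7] yaw -45.0 tilt 0.02 F [ 0.2  0.1 -0.3] op 54.1
q [ 0.5   0.73 -0.27  1.83  0.31  0.62 -0.75]
shift in current axes [ 58.2   4.6 209.9] in goal axes [211.8   4.7  50.9] turn [ 0.    -1.064 -0.   ]
```

View pics/w17.png

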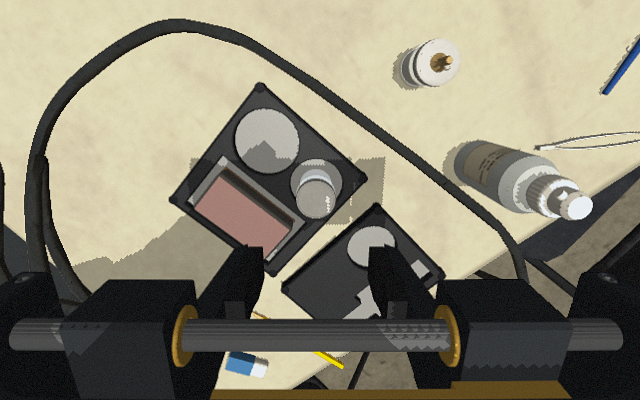

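```bash
python3 -m inch '[[0,0,0,0,-0.118,0],[0,0,0,0,-0.118,0],[0,0,0,0,-0.118,0],[0,0,0,0,-0.118,0],[0,0,0,0,-0.118,0],[0,0,0,0,-0.118,0],[0,0,0,0,-0.118,0],[0,0,0,0,-0.118,0],[0,0,0,0,-0.12,0],[35,0,6,0,0,0],[35,0,6,0,0,0],[35,0,6,0,0,0]]' 50; python3 -m inch '[[35,0,6,0,0,0],[35,0,6,0,0,0],[35,0,0,0,0,0],[0,0,0,0,0,0],[0,0,0,0,0,0],[0,0,0,0,0,0]]'; python3 p.py 703 -121 80 16;python3 -c "
from h import *
s=snap('wrist','w18.png')"
```

```text
clock: 18.65
tool_pos: [0.6096, -0.182, 0.1529]
eef_rot: [-0.7, -0.097, 0.099, 0.701]
contact_force: [0.7, 0.2, -0.4]
opening: 0.564
clock: 19.15
tool_pos: [0.7059, -0.142, 0.1527]
eef_rot: [0.7, 0.097, -0.1, -0.7]
contact_force: [0.1, -0.2, 0.5]
opening: 0.566
t 19.15 at [ 705.9 -142.   152.7] yaw 16.0 tilt 0.23 F [ 0.1 -0.2  0.5] op 49.8
q [ 0.39  0.97 -0.57  1.29  0.54  1.04  0.02]
shift in current axes [ 3.3 72.7 21. ] in goal axes [ 3.  72.7 21. ] turn [-0.001  0.    -0.004]
```

View pics/w18.png

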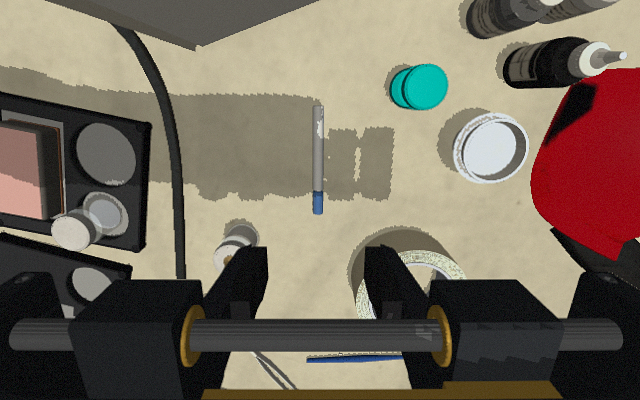

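Run:
```python
from h import *
s=snap('wrist')
t=plane(s,[(318,106),(318,213)],.005)*1000; print('tube',t.round(1),t.mean(0),np.linalg.norm(t[0]-t[1]),np.degrees(np.arctan2(*(t[0]-t[1])[[1,0]])))
```

```text
tube [[ 687.   -73.2    5. ]
 [ 715.1 -171.     5. ]] [ 701.03551167 -122.11675755    5.        ] 101.713166478696 106.04343020074859
```

```bash
python3 -m inch '[[1,20,10,0,0,0],[0,20,11,0,0,0],[0,25,0,0,0,-0.004],[0,25,0,0,0,0],[0,15,0,0,0,0],[0,0,0,0,0,0],[0,0,0,0,0,0],[0,0,0,0,0,0]]' 40; python3 p.py 701 -121.5 2.5 16;python3 -c "
from h import *
s=snap('wrist','w19.png')"
```

```text
clock: 19.92
tool_pos: [0.7038, -0.1215, 0.0512]
eef_rot: [-0.7, -0.1, 0.096, 0.7]
contact_force: [-0.2, -0.3, 1.0]
opening: 0.454
t 19.92 at [ 703.8 -121.5   51.2] yaw 15.9 tilt 0.36 F [-0.2 -0.3  1. ] op 40.0
q [ 0.35  1.07 -0.52  1.37  0.62  0.85 -0.07]
shift in current axes [-3.  48.7  0.8] in goal axes [-2.7 48.7  0.8] turn [ 0.001 -0.001  0.006]
```

View pics/w19.png

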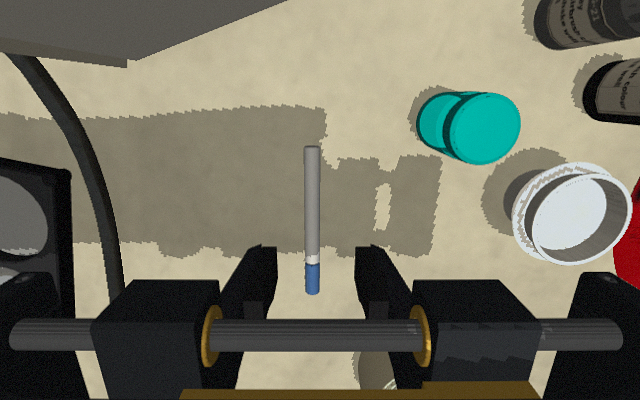

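```bash
python3 -m inch '[[-2,15,0,0,0,0.005],[0,15,0,0,0,0],[0,10,0,0,0,0],[0,5,0,0,0,0],[0,3,0,0,0,0],[0,0,0,0,0,0],[0,0,0,0,0,0],[0,0,0,0,0,0]]'; python3 p.py 701 -121.5 2.5 16;python3 -c "
from h import *
s=snap('wrist','w20.png')"
```

```text
clock: 20.63
tool_pos: [0.7012, -0.1215, 0.0016]
eef_rot: [0.7, 0.098, -0.099, -0.7]
contact_force: [-0.5, -0.1, -0.8]
opening: 0.455
t 20.63 at [ 701.2 -121.5    1.6] yaw 16.0 tilt 0.03 F [-0.5 -0.1 -0.8] op 40.1
q [ 0.34  1.14 -0.49  1.38  0.65  0.79 -0.1 ]
shift in current axes [-0.2 -0.9  0.1] in goal axes [-0.2 -0.9  0.1] turn [-0.    -0.    -0.001]
```

View pics/w20.png

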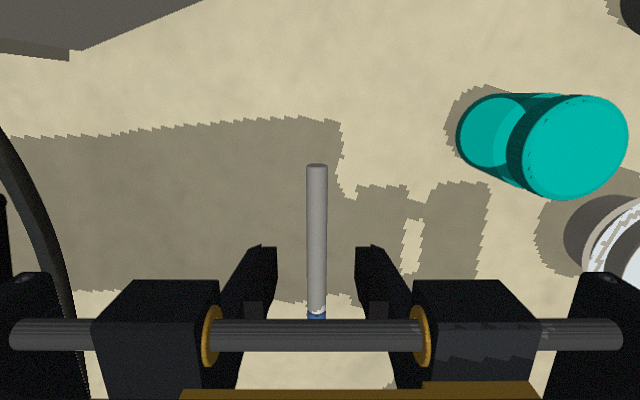

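```bash
python3 -m inch '[[0,0,0,0,0,0],[0,0,0,0,0,0],[0,0,0,0,0,0],[0,0,0,0,0,0],[0,0,0,0,0,0],[0,0,0,0,0,0],[0,0,0,0,0,0]]' 2 15; python3 -m inch '[[0,0,0,0,0,0],[0,-10,0,0,0,0],[0,-20,0,0,0,0],[0,-30,0,0,0,0],[0,-30,0,0,0,0],[0,-30,0,0,0,0],[0,0,0,0,0,0],[0,0,0,0,0,0],[0,0,0,0,0,0]]'; python3 p.py 473.5 -366 120 -90;python3 -c "
from h import *
s=snap('wrist','w21.png')"
```

```text
clock: 21.27
tool_pos: [0.701, -0.1217, 0.0017]
eef_rot: [0.7, 0.098, -0.099, -0.7]
contact_force: [-0.0, -0.0, 0.7]
opening: 0.106
clock: 22.02
tool_pos: [0.7006, -0.1218, 0.1217]
eef_rot: [0.7, 0.098, -0.099, -0.7]
contact_force: [0.3, 0.6, -0.6]
opening: 0.108
t 22.02 at [ 700.6 -121.8  121.7] yaw 16.0 tilt 0.1 F [ 0.3  0.6 -0.6] op 9.5
q [ 0.36  0.99 -0.55  1.35  0.57  0.96 -0.04]
shift in current axes [-285.6    2.2 -172.2] in goal axes [ 244.2    1.7 -227.1] turn [ 2.00e-03  1.85e+00 -1.00e-03]
```

View pics/w21.png

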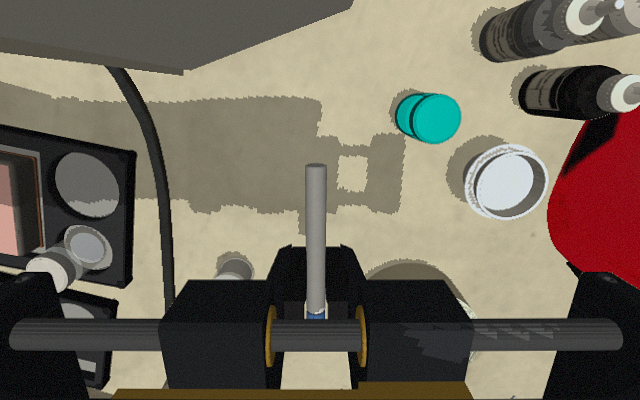

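```bash
python3 - <<'E'
from h import *
s=snap('wrist'); T=s['tool_from_camera']; o=T[:3,3]
d=rays(s,[(305,166),(326,166)])@T[:3,:3].T
p=o+d*((-.004-o[1])/d[:,1])[:,None]; print((p*1000).round(1))
E
python3 -m inch '[[-32,-10,-19,0,0,0],[-32,-10,-19,0,0,0],[-32,-10,-19,0,0,0],[-32,0,-19,0,0,0],[-32,0,-19,0,0,0],[-32,0,-19,0,0,0],[-32,0,-19,0,0,0],[-32,0,-19,0,0,0],[-30,0,-19,0,0,0],[0,0,0,0,0.123,0],[0,0,0,0,0.123,0],[0,0,0,0,0.123,0]]'; python3 -m inch '[[0,0,0,0,0.123,0],[0,0,0,0,0.123,0],[0,0,0,0,0.123,0],[0,0,0,0,0.123,0],[0,0,0,0,0.123,0],[0,0,0,0,0.123,0],[0,0,0,0,0.123,0],[0,0,0,0,0.123,0],[0,0,0,0,0.123,0],[0,0,0,0,0.123,0],[0,0,0,0,0.123,0],[0,0,0,0,0.123,0]]';python3 -m inch '[[0,0,0,0,0,0],[0,0,0,0,0,0],[0,0,0,0,0,0]]';  python3 p.py 473.5 -366 120 -90;python3 -c "
from h import *
s=snap('wrist','w22.png')"
```

```text
[[-5.2 -4.  51.2]
 [ 4.4 -4.  51.2]]
clock: 23.12
tool_pos: [0.4717, -0.3654, 0.1507]
eef_rot: [-0.706, 0.036, -0.034, 0.707]
contact_force: [0.6, 1.0, 0.1]
opening: 0.103
clock: 24.12
tool_pos: [0.4726, -0.3643, 0.1507]
eef_rot: [-0.5, 0.501, -0.499, 0.499]
contact_force: [-0.7, 0.4, -0.9]
opening: 0.106
clock: 24.37
tool_pos: [0.473, -0.3645, 0.1514]
eef_rot: [0.502, -0.499, 0.497, -0.502]
contact_force: [-0.3, 0.6, 0.1]
opening: 0.105
t 24.37 at [ 473.  -364.5  151.4] yaw -89.5 tilt 0.12 F [-0.3  0.6  0.1] op 9.2
q [ 0.63  0.76 -0.09  1.73  0.1   0.65 -1.08]
shift in current axes [ 1.5 31.4  0.6] in goal axes [ 1.5 31.4  0.5] turn [ 0.002  0.008 -0.   ]
```

View pics/w22.png

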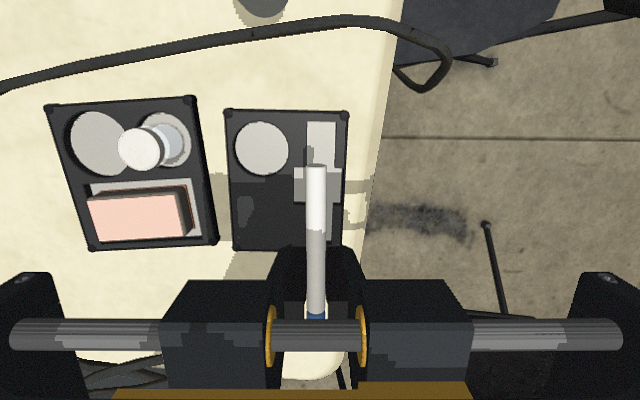

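Run:
```python
from h import *
s=snap('wrist')
c=plane(s,[(225,110),(348,113),(340,245),(234,249)],.014)*1000; print(c.round(1)[:,:2].tolist(),c.mean(0))
print((plane(s,[(262,149),(306,122),(336,122)],.003)*1000).round(1))
```

```text
[[541.0, -286.2], [539.1, -392.1], [413.0, -389.1], [407.8, -283.9]] [ 475.23500885 -337.80947075   14.        ]
[[ 505.7 -314.6    3. ]
 [ 530.4 -355.5    3. ]
 [ 530.5 -382.6    3. ]]
```

```bash
python3 -m inch '[[3,20,1,0,0.012,0],[0,25,0,0,0,0],[0,25,0,0,0,0],[0,25,0,0,0,0],[0,15,0,0,0,0],[0,0,0,0,0,0],[0,0,0,0,0,0],[0,0,0,0,0,0]]';  python3 p.py 474 -367.5 15 -90.3;python3 -c "
from h import *
s=snap('wrist','w23.png')"
```

```text
clock: 25.13
tool_pos: [0.4748, -0.3683, 0.0429]
eef_rot: [0.498, -0.501, 0.502, -0.498]
contact_force: [0.2, 0.1, -0.4]
opening: 0.105
t 25.13 at [ 474.8 -368.3   42.9] yaw -90.4 tilt 0.06 F [ 0.2  0.1 -0.4] op 9.2
q [ 0.62  0.93 -0.06  1.77  0.12  0.44 -1.11]
shift in current axes [-0.8 27.9 -0.8] in goal axes [-0.8 27.9 -0.8] turn [-0.001 -0.002  0.001]
```

View pics/w23.png

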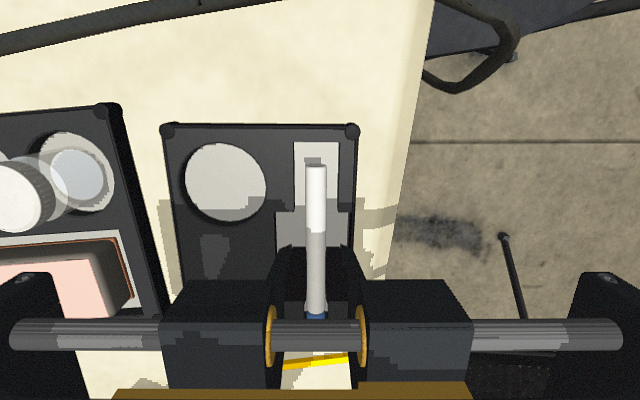

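```bash
python3 -m inch '[[-1,10,-1,0,0,0],[0,10,0,0,0,0],[0,7,0,0,0,0],[0,0,0,0,0,0],[0,0,0,0,0,0],[0,0,0,0,0,0]]';  python3 p.py 474 -367 5 -90.3; python3 -m inch '[[0,4,0,0,0,0],[0,3,0,0,0,0],[0,2,0,0,0,0],[0,0,0,0,0,0],[0,0,0,0,0,0],[0,0,0,0,0,0]]';  python3 p.py 474 -367 5 -90.3;python3 -c "
from h import *
s=snap('wrist','w24.png')"
```

```text
clock: 25.68
tool_pos: [0.4732, -0.3668, 0.0149]
eef_rot: [-0.499, 0.502, -0.502, 0.498]
contact_force: [-0.2, 0.9, 0.1]
opening: 0.108
t 25.68 at [ 473.2 -366.8   14.9] yaw -90.4 tilt 0.06 F [-0.2  0.9  0.1] op 9.5
q [ 0.61  0.98 -0.06  1.78  0.13  0.39 -1.11]
shift in current axes [0.2 9.9 0.8] in goal axes [0.2 9.9 0.8] turn [ 0.001 -0.002  0.   ]
clock: 26.18
tool_pos: [0.4732, -0.3668, 0.006]
eef_rot: [-0.499, 0.502, -0.502, 0.498]
contact_force: [0.0, 0.1, 0.6]
opening: 0.105
t 26.18 at [ 473.2 -366.8    6. ] yaw -90.4 tilt 0.05 F [0.  0.1 0.6] op 9.3
q [ 0.61  0.99 -0.05  1.78  0.13  0.38 -1.11]
shift in current axes [0.2 1.  0.8] in goal axes [0.2 1.  0.8] turn [ 0.001 -0.002  0.   ]
```

View pics/w24.png

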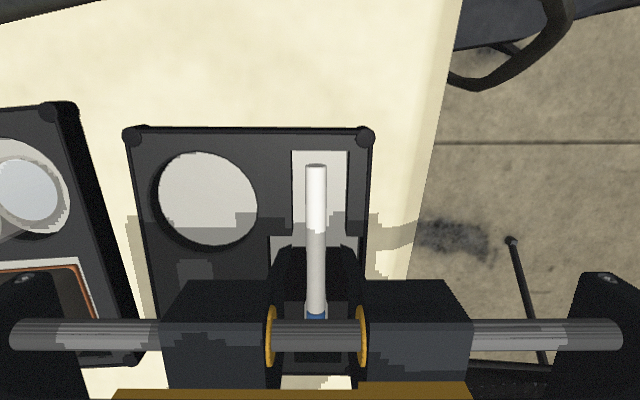

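Tube lies in the slot, no contact with foam. Lower a little, release slightly and lift.

```bash
python3 -m inch '[[0,1,0,0,0,0],[0,0,0,0,0,0],[0,0,0,0,0,0],[0,0,0,0,0,0]]' 15;  python3 -m inch '[[0,0,0,0,0,0],[0,-3,0,0,0,0],[0,-6,0,0,0,0],[0,-15,0,0,0,0],[0,-30,0,0,0,0],[0,-30,0,0,0,0],[0,-30,0,0,0,0],[0,-15,0,0,0,0],[0,0,0,0,0,0],[0,0,0,0,0,0],[0,0,0,0,0,0]]';python3 p.py 648 -214.5 150 -45;python3 -c "
from h import *
s=snap('wrist','w25.png')"
```

```text
clock: 26.57
tool_pos: [0.4732, -0.3668, 0.005]
eef_rot: [-0.498, 0.502, -0.502, 0.498]
contact_force: [-0.5, -0.3, -0.7]
opening: 0.17
clock: 27.48
tool_pos: [0.4726, -0.3663, 0.1332]
eef_rot: [-0.499, 0.503, -0.501, 0.498]
contact_force: [-0.0, 0.8, -0.7]
opening: 0.169
t 27.48 at [ 472.6 -366.3  133.2] yaw -90.4 tilt 0.14 F [-0.   0.8 -0.7] op 14.9
q [ 0.63  0.79 -0.08  1.74  0.1   0.61 -1.09]
shift in current axes [-153.1  -17.1  174.3] in goal axes [ 16.7 -16.8 231.4] turn [ 0.002 -0.793 -0.002]
```

View pics/w25.png

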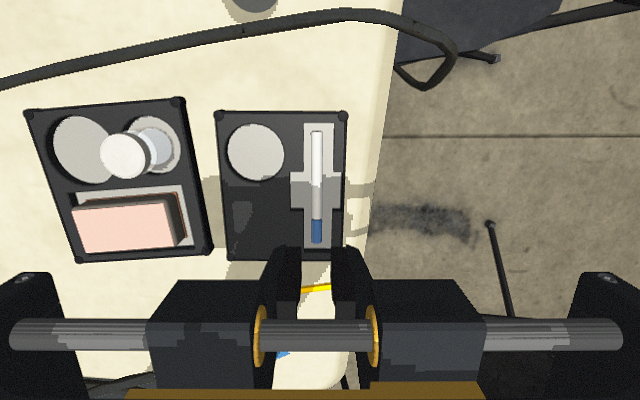

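```bash
python3 -m inch '[[0,-10,0,0,-0.123,0],[0,-10,0,0,-0.123,0],[0,0,0,0,-0.123,0],[0,0,0,0,-0.123,0],[0,0,0,0,-0.123,0],[0,0,0,0,-0.123,0],[0,0,0,0,-0.123,0],[0,0,0,0,-0.123,0],[0,0,0,0,-0.123,0],[0,0,0,0,-0.122,0],[19,0,34,0,0,0],[19,0,34,0,0,0]]' 70;  python3 -m inch '[[19,0,34,0,0,0],[19,0,34,0,0,0],[19,0,30,0,0,0],[18,0,20,0,0,0],[0,0,0,0,0,0],[0,0,0,0,0,0],[0,0,0,0,0,0]]';python3 p.py 648 -214.5 80 -20;python3 -c "
from h import *
s=snap('wrist','w26.png')"
```

```text
clock: 28.53
tool_pos: [0.5295, -0.3184, 0.1518]
eef_rot: [0.696, -0.127, 0.123, -0.696]
contact_force: [1.2, 0.7, -0.2]
opening: 0.792
clock: 29.12
tool_pos: [0.6414, -0.2315, 0.1521]
eef_rot: [0.697, -0.125, 0.121, -0.696]
contact_force: [0.1, -0.5, -0.1]
opening: 0.794
t 29.12 at [ 641.4 -231.5  152.1] yaw -20.0 tilt 0.27 F [ 0.1 -0.5 -0.1] op 70.0
q [ 0.48  0.89 -0.41  1.44  0.41  0.9  -0.4 ]
shift in current axes [ 0.7 72.  18.5] in goal axes [ 0.4 72.1 18.3] turn [ 0.002 -0.    -0.004]
```

View pics/w26.png

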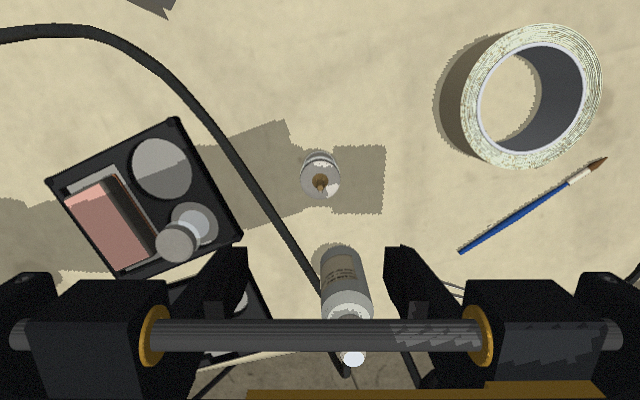

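```bash
python3 - <<'E'
from h import *
s=snap('wrist'); print(plane(s,[(321,179)],.052)*1000)
cv2.imwrite('pics/c4.png',cv2.resize(s['img'][130:230,250:390,::-1],(700,500),interpolation=2))
E
python3 -m inch '[[1,15,9,0,0,-0.004],[0,20,9,0,0,0],[0,20,0,0,0,0],[0,0,0,0,0,0],[0,0,0,0,0,0],[0,0,0,0,0,0]]'; python3 p.py 648 -214.5 19 -20;python3 -c "
from h import *
s=snap('wrist','w27.png')"
```

```text
[[ 650.3232005 -217.6118574   52.       ]]
clock: 29.72
tool_pos: [0.6502, -0.2157, 0.0997]
eef_rot: [0.697, -0.122, 0.125, -0.696]
contact_force: [-0.8, -0.5, 0.4]
opening: 0.8
t 29.72 at [ 650.2 -215.7   99.7] yaw -20.1 tilt 0.26 F [-0.8 -0.5  0.4] op 70.5
q [ 0.44  0.95 -0.39  1.47  0.44  0.8  -0.46]
shift in current axes [-2.8 80.7  0.4] in goal axes [-2.5 80.7  0.3] turn [ 0.001 -0.002  0.004]
```

View pics/c4.png

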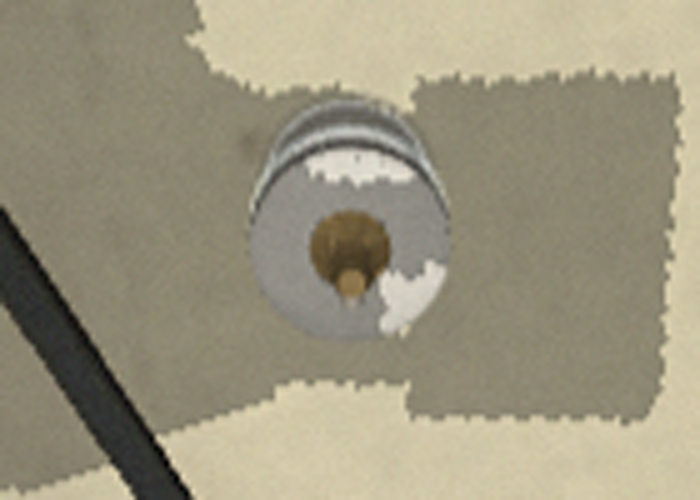

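View pics/w27.png

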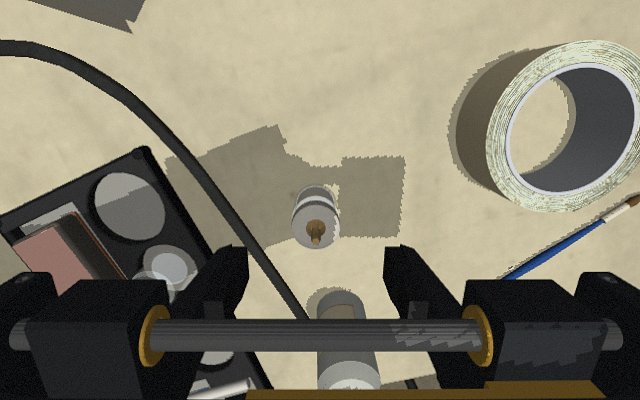

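```bash
python3 -m inch '[[0,20,0,0,0,0.004],[0,20,0,0,0,0],[0,18,0,0,0,0],[0,12,0,0,0,0],[0,6,0,0,0,0],[0,4,0,0,0,0],[0,0,0,0,0,0],[0,0,0,0,0,0],[0,0,0,0,0,0]]'; python3 p.py 649.5 -215.5 19 -20;python3 -c "
from h import *
s=snap('wrist','w28.png')"
```

```text
clock: 30.52
tool_pos: [0.6511, -0.2143, 0.0199]
eef_rot: [0.697, -0.122, 0.123, -0.696]
contact_force: [0.3, -0.2, -0.1]
opening: 0.792
t 30.52 at [ 651.1 -214.3   19.9] yaw -20.0 tilt 0.07 F [ 0.3 -0.2 -0.1] op 69.8
q [ 0.42  1.06 -0.35  1.48  0.49  0.68 -0.49]
shift in current axes [-1.1  0.9 -1.7] in goal axes [-1.1  0.9 -1.7] turn [0.    0.    0.001]
```

View pics/w28.png

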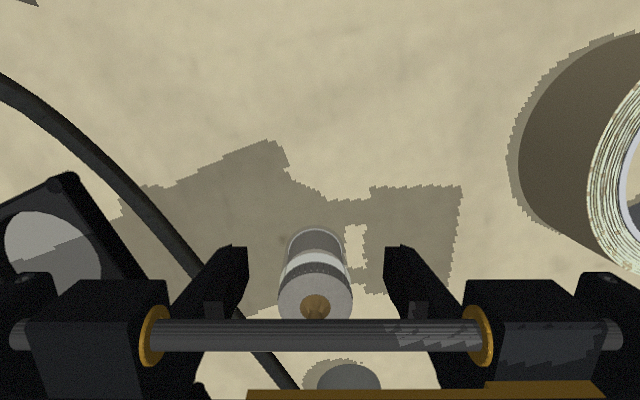

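```bash
python3 -m inch '[[0,0,0,0,0,0],[0,0,0,0,0,0],[0,0,0,0,0,0],[0,0,0,0,0,0],[0,0,0,0,0,0],[0,0,0,0,0,0],[0,0,0,0,0,0]]' 20 25; python3 -m inch '[[0,0,0,0,0,0],[0,-10,0,0,0,0],[0,-20,0,0,0,0],[0,-30,0,0,0,0],[0,-30,0,0,0,0],[0,-30,0,0,0,0],[0,0,0,0,0,0],[0,0,0,0,0,0],[0,0,0,0,0,0]]'; python3 p.py 507 -314.5 140 -20;python3 -c "
from h import *
s=snap('wrist','w29.png')"
```

```text
clock: 31.15
tool_pos: [0.6503, -0.2142, 0.0187]
eef_rot: [0.697, -0.123, 0.123, -0.696]
contact_force: [-0.7, -0.1, 0.3]
opening: 0.376
clock: 31.9
tool_pos: [0.6496, -0.2142, 0.1384]
eef_rot: [0.697, -0.124, 0.122, -0.696]
contact_force: [0.2, -1.0, -0.5]
opening: 0.372
t 31.9 at [ 649.6 -214.2  138.4] yaw -20.0 tilt 0.13 F [ 0.2 -1.  -0.5] op 32.8
q [ 0.45  0.91 -0.41  1.44  0.42  0.88 -0.43]
shift in current axes [ -99.7   -1.2 -143.1] in goal axes [ -99.7   -1.6 -143.1] turn [ 0.001  0.    -0.002]
```

View pics/w29.png

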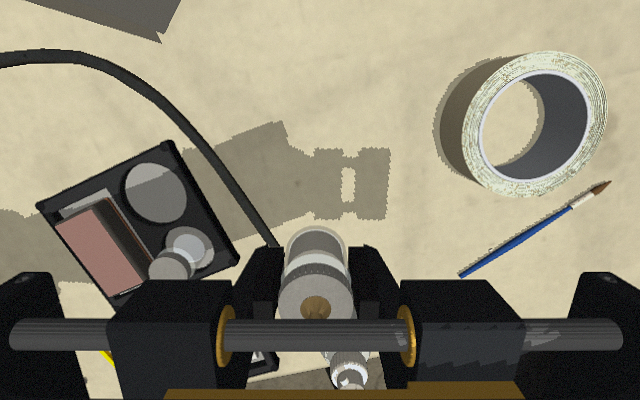

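```bash
python3 -m inch '[[-20,-10,-28,0,0,0],[-20,-10,-28,0,0,0],[-20,0,-29,0,0,0],[-20,0,-29,0,0,0],[-20,0,-29,0,0,0],[0,0,0,0,0.12,0],[0,0,0,0,0.12,0],[0,0,0,0,0.12,0],[0,0,0,0,0.12,0],[0,0,0,0,0.12,0],[0,0,0,0,0.12,0],[0,0,0,0,0.12,0]]'; python3 -m inch '[[0,0,0,0,0.12,0],[0,20,0,0,0,0],[0,20,0,0,0,0],[0,0,0,0,0,0],[0,0,0,0,0,0],[0,0,0,0,0,0]]'; python3 p.py 507 -314.5 22 -75;python3 -c "
from h import *
s=snap('wrist','w30.png')"
```

```text
clock: 32.95
tool_pos: [0.5064, -0.3138, 0.1573]
eef_rot: [0.585, -0.399, 0.396, -0.584]
contact_force: [-0.2, 0.4, -0.6]
opening: 0.374
clock: 33.45
tool_pos: [0.5075, -0.3142, 0.1189]
eef_rot: [0.561, -0.431, 0.43, -0.561]
contact_force: [0.1, 0.1, -0.6]
opening: 0.37
t 33.45 at [ 507.5 -314.2  118.9] yaw -75.0 tilt 0.09 F [ 0.1  0.1 -0.6] op 32.6
q [ 0.56  0.81 -0.15  1.75  0.19  0.59 -1.01]
shift in current axes [ 0.2 96.9 -0.4] in goal axes [ 0.1 96.9 -0.5] turn [ 0.001  0.    -0.   ]
```

View pics/w30.png

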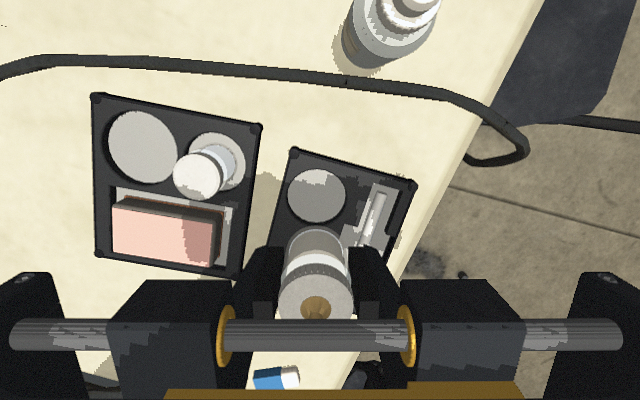

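```bash
python3 -c "
from h import *
s=snap('wrist'); print(plane(s,[(316,195)],.003)*1000)"; python3 -m inch '[[0,20,0,0,0,0],[0,20,0,0,0,0],[0,18,0,0,0,0],[0,0,0,0,0,0],[0,0,0,0,0,0],[0,0,0,0,0,0]]'; python3 p.py 507 -314.5 22 -75;python3 -c "
from h import *
s=snap('wrist','w31.png')"
```

```text
[[ 506.50323184 -315.22024228    3.        ]]
clock: 34.05
tool_pos: [0.5083, -0.3148, 0.0622]
eef_rot: [0.561, -0.43, 0.431, -0.561]
contact_force: [-0.6, -0.1, -2.1]
opening: 0.37
t 34.05 at [ 508.3 -314.8   62.2] yaw -75.0 tilt 0.09 F [-0.6 -0.1 -2.1] op 32.6
q [ 0.55  0.9  -0.12  1.77  0.21  0.48 -1.03]
shift in current axes [-0.7 40.2 -1.2] in goal axes [-0.7 40.2 -1.2] turn [-0.001 -0.     0.001]
```

View pics/w31.png

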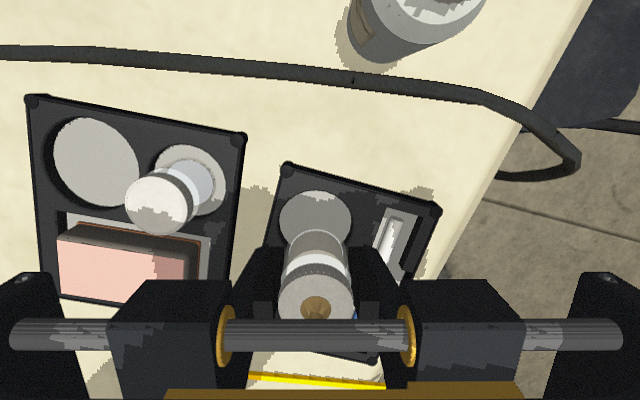

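```bash
python3 -m inch '[[-1,15,-1,0,0,0],[0,10,0,0,0,0],[0,7,0,0,0,0],[0,5,0,0,0,0],[0,3,0,0,0,0],[0,0,0,0,0,0],[0,0,0,0,0,0],[0,0,0,0,0,0]]'; python3 p.py 507 -314.5 22 -75;python3 -c "
from h import *
s=snap('wrist','w32.png')"
```

```text
clock: 34.77
tool_pos: [0.5062, -0.3136, 0.0216]
eef_rot: [0.561, -0.431, 0.43, -0.561]
contact_force: [-0.6, 1.3, 5.6]
opening: 0.373
t 34.77 at [ 506.2 -313.6   21.6] yaw -75.0 tilt 0.06 F [-0.6  1.3  5.6] op 32.9
q [ 0.54  0.97 -0.11  1.78  0.22  0.4  -1.04]
shift in current axes [ 1.1 -0.4  0.6] in goal axes [ 1.1 -0.4  0.6] turn [ 0.001 -0.     0.   ]
```

View pics/w32.png

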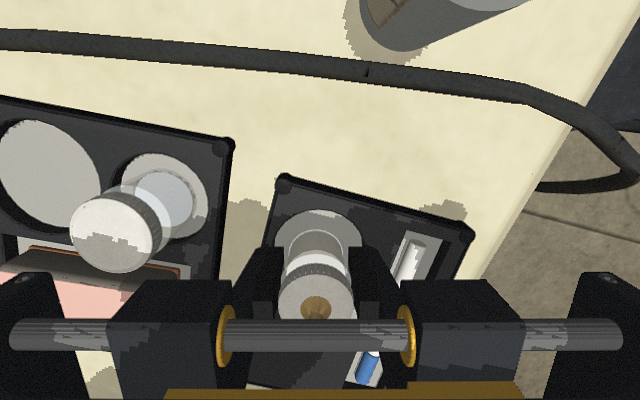

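```bash
python3 -m inch '[[0,0,0,0,0,0],[0,0,0,0,0,0],[0,0,0,0,0,0],[0,-10,0,0,0,0],[0,-20,0,0,0,0],[0,-30,0,0,0,0],[0,-30,0,0,0,0],[0,-30,0,0,0,0],[0,-30,0,0,0,0],[0,0,0,0,0,0],[0,0,0,0,0,0],[0,0,0,0,0,0]]' 48; python3 p.py 634 -317 190 -75;python3 -c "
from h import *
s=snap('wrist','w33.png')"
```

```text
clock: 35.82
tool_pos: [0.5058, -0.3135, 0.1708]
eef_rot: [0.561, -0.431, 0.43, -0.561]
contact_force: [0.1, -0.6, -0.4]
opening: 0.542
t 35.82 at [ 505.8 -313.5  170.8] yaw -75.0 tilt 0.09 F [ 0.1 -0.6 -0.4] op 47.8
q [ 0.57  0.74 -0.17  1.72  0.17  0.7  -0.99]
shift in current axes [ 36.6 -19.4 122.9] in goal axes [ 36.6 -19.2 122.9] turn [ 0.002 -0.    -0.   ]
```

View pics/w33.png

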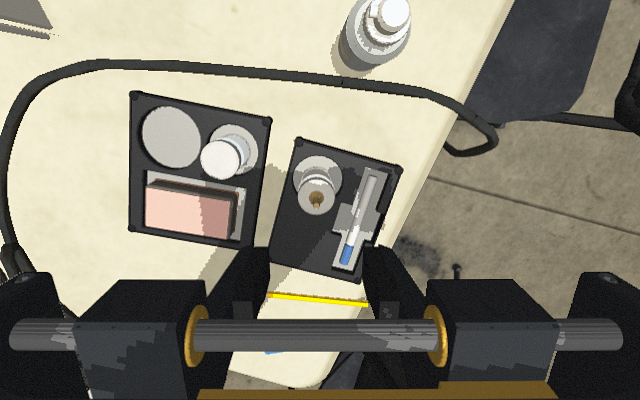

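```bash
python3 -m inch '[[9,0,30,0,0,0],[9,0,30,0,0,0],[9,0,20,0,0,0],[9,0,0,0,0,0],[0,0,0,0,0,0],[0,0,0,0,0,0],[0,0,0,0,0,0]]' 78; python3 p.py 634 -317 172 -75;python3 -c "
from h import *
s=snap('wrist','w34.png')"
```

```text
clock: 36.45
tool_pos: [0.5909, -0.3279, 0.1698]
eef_rot: [0.562, -0.432, 0.43, -0.56]
contact_force: [-0.3, -1.2, 0.1]
opening: 0.887
t 36.45 at [ 590.9 -327.9  169.8] yaw -75.1 tilt 0.24 F [-0.3 -1.2  0.1] op 78.2
q [ 0.52  0.84 -0.16  1.46  0.16  0.86 -1.  ]
shift in current axes [ 0.6 -2.4 44.4] in goal axes [ 0.7 -2.2 44.5] turn [ 0.004 -0.001 -0.001]
```

View pics/w34.png

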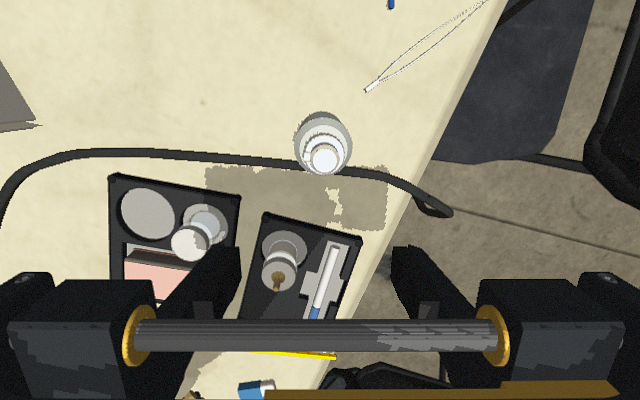

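```bash
python3 -c "
from h import *
s=snap('wrist'); print(plane(s,[(325,160)],.130)*1000, plane(s,[(324,144)],.10)*1000)"; python3 -m inch '[[0,0,20,0,0,0],[0,0,20,0,0,0],[0,0,4,0,0,0],[0,0,0,0,0,0],[0,0,0,0,0,0],[0,0,0,0,0,0]]'; python3 p.py 634 -317 73 -75;python3 -c "
from h import *
s=snap('wrist','w35.png')"
```

```text
[[ 635.72386429 -321.50061879  130.        ]] [[ 640.41149235 -320.33435707  100.        ]]
clock: 37.05
tool_pos: [0.6338, -0.3172, 0.1707]
eef_rot: [0.562, -0.431, 0.43, -0.56]
contact_force: [-0.6, -0.4, 0.9]
opening: 0.886
t 37.05 at [ 633.8 -317.2  170.7] yaw -75.1 tilt 0.16 F [-0.6 -0.4  0.9] op 78.0
q [ 0.47  0.88 -0.16  1.34  0.15  0.94 -1.03]
shift in current axes [-0.2 97.7  0.6] in goal axes [-0.1 97.7  0.3] turn [ 0.003 -0.001  0.   ]
```

View pics/w35.png

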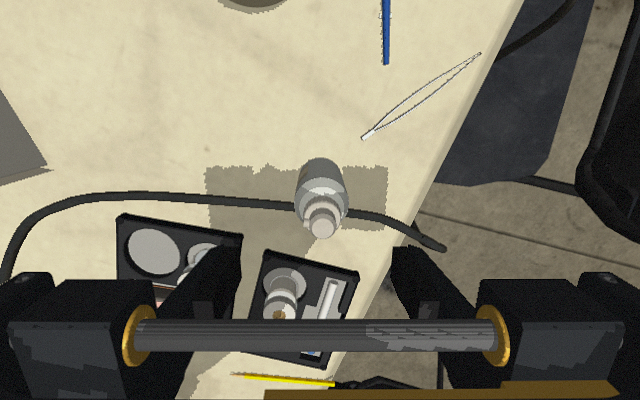

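```bash
python3 -c "
from h import *
s=snap('wrist'); print(plane(s,[(322,228)],.130)*1000, plane(s,[(321,200)],.10)*1000)"; python3 -m inch '[[3,10,2,0,0,0],[0,15,0,0,0,0],[0,15,0,0,0,0],[0,0,0,0,0,0],[0,0,0,0,0,0],[0,0,0,0,0,0]]'; python3 p.py 634.5 -319 73 -75;python3 -c "
from h import *
s=snap('wrist','w36.png')"
```

```text
[[ 635.33711303 -321.0849011   130.        ]] [[ 643.74209929 -318.64747172  100.        ]]
clock: 37.65
tool_pos: [0.6383, -0.3191, 0.1312]
eef_rot: [0.561, -0.43, 0.431, -0.561]
contact_force: [-0.6, 0.6, 0.2]
opening: 0.881
t 37.65 at [ 638.3 -319.1  131.2] yaw -75.0 tilt 0.04 F [-0.6  0.6  0.2] op 77.7
q [ 0.47  0.93 -0.15  1.35  0.16  0.87 -1.03]
shift in current axes [-1.1 58.2 -3.7] in goal axes [-1.1 58.2 -3.7] turn [ 0.    -0.     0.001]
```

View pics/w36.png

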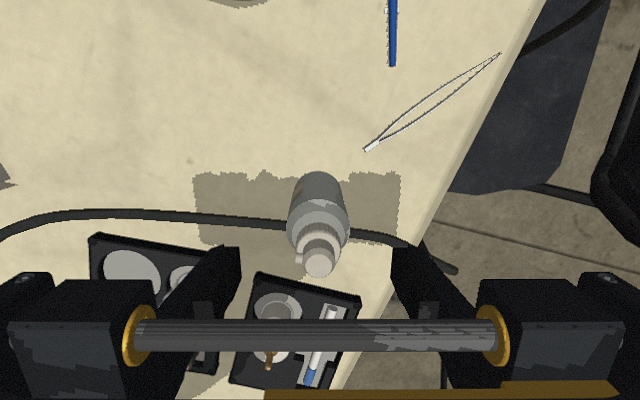

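```bash
python3 -m inch '[[0,15,0,0,0,0],[0,15,0,0,0,0],[0,12,0,0,0,0],[0,8,0,0,0,0],[0,6,0,0,0,0],[0,0,0,0,0,0],[0,0,0,0,0,0],[0,0,0,0,0,0]]'; python3 p.py 636 -319.5 73 -75;python3 -c "
from h import *
s=snap('wrist','w37.png')"
```

```text
clock: 38.37
tool_pos: [0.6386, -0.3189, 0.0756]
eef_rot: [0.561, -0.43, 0.431, -0.561]
contact_force: [0.0, 0.2, -0.4]
opening: 0.885
t 38.37 at [ 638.6 -318.9   75.6] yaw -75.0 tilt 0.05 F [ 0.   0.2 -0.4] op 78.0
q [ 0.47  1.   -0.14  1.38  0.17  0.78 -1.04]
shift in current axes [-0.1  2.6 -2.7] in goal axes [-0.1  2.6 -2.7] turn [-0.    -0.     0.001]
```

View pics/w37.png

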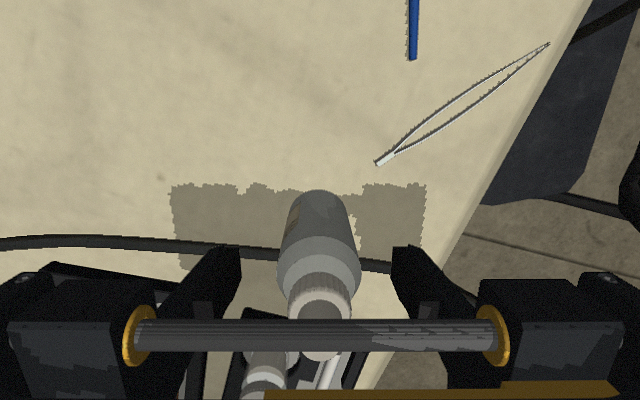

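```bash
python3 -m inch '[[0,2,-2,0,0,0],[0,0,0,0,0,0],[0,0,0,0,0,0]]'; python3 -m inch '[[0,0,0,0,0,0],[0,0,0,0,0,0],[0,0,0,0,0,0],[0,0,0,0,0,0],[0,0,0,0,0,0],[0,0,0,0,0,0],[0,0,0,0,0,0]]' 28 30; python3 p.py 510.5 -167.6 200 -75; python3 -m inch '[[0,0,0,0,0,0],[0,-10,0,0,0,0],[0,-20,0,0,0,0],[0,-30,0,0,0,0],[0,-30,0,0,0,0],[0,-30,0,0,0,0],[0,0,0,0,0,0],[0,0,0,0,0,0],[0,0,0,0,0,0]]'; python3 p.py 510.5 -167.6 193 -75;python3 -c "
from h import *
s=snap('wrist','w38.png')"
```

```text
clock: 38.67
tool_pos: [0.6359, -0.3194, 0.073]
eef_rot: [0.561, -0.431, 0.43, -0.561]
contact_force: [-0.6, 0.2, 0.5]
opening: 0.882
clock: 39.25
tool_pos: [0.6362, -0.3193, 0.0728]
eef_rot: [0.561, -0.431, 0.43, -0.561]
contact_force: [0.3, -0.6, 0.4]
opening: 0.481
t 39.25 at [ 636.2 -319.3   72.8] yaw -75.0 tilt 0.05 F [ 0.3 -0.6  0.4] op 42.4
q [ 0.47  1.   -0.14  1.38  0.18  0.77 -1.04]
shift in current axes [-179.  -127.1  -82.2] in goal axes [-179.1 -127.2  -82.1] turn [ 0.001 -0.     0.   ]
clock: 40.0
tool_pos: [0.6356, -0.3189, 0.1926]
eef_rot: [0.561, -0.431, 0.43, -0.561]
contact_force: [0.1, -0.4, -0.7]
opening: 0.477
t 40.0 at [ 635.6 -318.9  192.6] yaw -75.0 tilt 0.12 F [ 0.1 -0.4 -0.7] op 42.0
q [ 0.48  0.86 -0.16  1.31  0.15  0.98 -1.02]
shift in current axes [-1.785e+02 -1.000e-01 -8.170e+01] in goal axes [-178.5   -0.4  -81.7] turn [ 0.002  0.    -0.001]
```

View pics/w38.png

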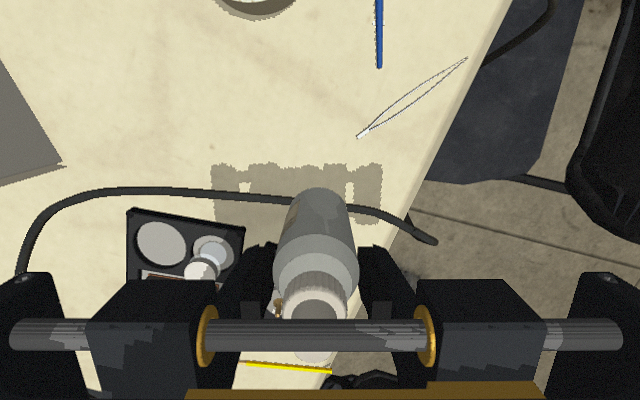

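```bash
python3 -m inch '[[-20,0,-9,0,0,0],[-30,0,-14,0,0,0],[-30,0,-14,0,0,0],[-30,0,-14,0,0,0],[-30,0,-14,0,0,0],[-25,0,-11,0,0,0],[-13,0,-6,0,0,0],[0,0,0,0,0,0],[0,0,0,0,0,0],[0,0,0,0,0,0]]'; python3 p.py 510.5 -167.6 75.5 -75;python3 -c "
from h import *
s=snap('wrist','w39.png')"
```

```text
clock: 40.88
tool_pos: [0.5116, -0.1696, 0.1924]
eef_rot: [0.561, -0.431, 0.431, -0.56]
contact_force: [-0.5, -1.6, -1.3]
opening: 0.478
t 40.88 at [ 511.6 -169.6  192.4] yaw -75.1 tilt 0.07 F [-0.5 -1.6 -1.3] op 42.1
q [ 0.32  0.64 -0.15  1.88  0.15  0.64 -1.23]
shift in current axes [ -2.3 116.9  -0.4] in goal axes [ -2.2 116.9  -0.5] turn [ 0.001 -0.001  0.001]
```

View pics/w39.png

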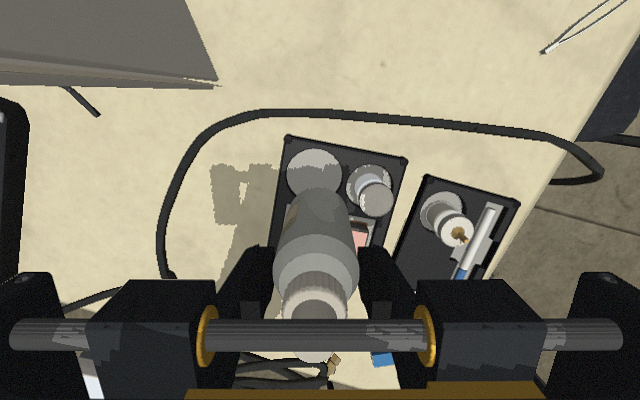

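```bash
python3 -m inch '[[-2,15,0,0,0,0],[0,20,0,0,0,0],[0,20,0,0,0,0],[0,20,0,0,0,0],[0,12,0,0,0,0],[0,0,0,0,0,0],[0,0,0,0,0,0],[0,0,0,0,0,0]]'; python3 p.py 510.5 -167.6 75.5 -75;python3 -c "
from h import *
s=snap('wrist','w40.png')"
```

```text
clock: 41.6
tool_pos: [0.5112, -0.1673, 0.1063]
eef_rot: [0.561, -0.43, 0.431, -0.561]
contact_force: [1.2, -0.3, -0.2]
opening: 0.481
t 41.6 at [ 511.2 -167.3  106.3] yaw -75.1 tilt 0.05 F [ 1.2 -0.3 -0.2] op 42.3
q [ 0.3   0.78 -0.11  1.94  0.19  0.43 -1.26]
shift in current axes [ 0.1 30.8 -0.8] in goal axes [ 0.1 30.8 -0.7] turn [-0.    -0.001  0.001]
```

View pics/w40.png

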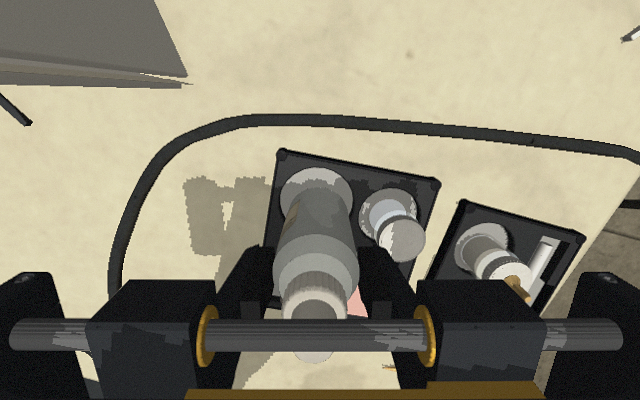

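```bash
python3 -m inch '[[0,12,-1,0,0,0],[0,8,0,0,0,0],[0,6,0,0,0,0],[0,4,0,0,0,0],[0,2,0,0,0,0],[0,0,0,0,0,0],[0,0,0,0,0,0],[0,0,0,0,0,0]]'; python3 p.py 510.5 -167.6 75.5 -75;python3 -c "
from h import *
s=snap('wrist','w41.png');s=snap('scene','s41.png')"
```

```text
clock: 42.32
tool_pos: [0.51, -0.1674, 0.0753]
eef_rot: [0.561, -0.43, 0.431, -0.561]
contact_force: [-1.7, -0.7, 9.8]
opening: 0.479
t 42.32 at [ 510.  -167.4   75.3] yaw -75.0 tilt 0.1 F [-1.7 -0.7  9.8] op 42.2
q [ 0.29  0.83 -0.09  1.96  0.2   0.36 -1.27]
shift in current axes [ 0.3 -0.2  0.4] in goal axes [ 0.3 -0.2  0.4] turn [-0.    -0.     0.002]
```

View pics/w41.png

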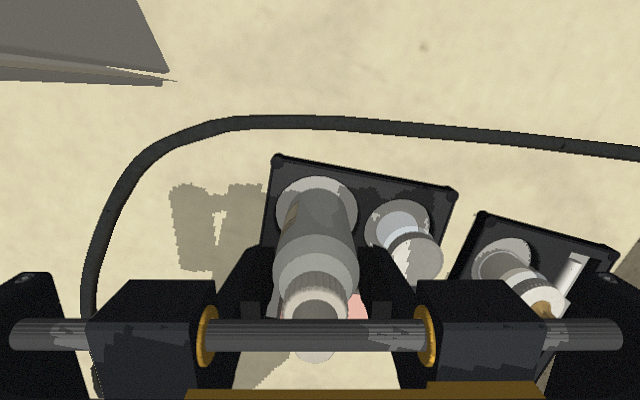

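View pics/s41.png

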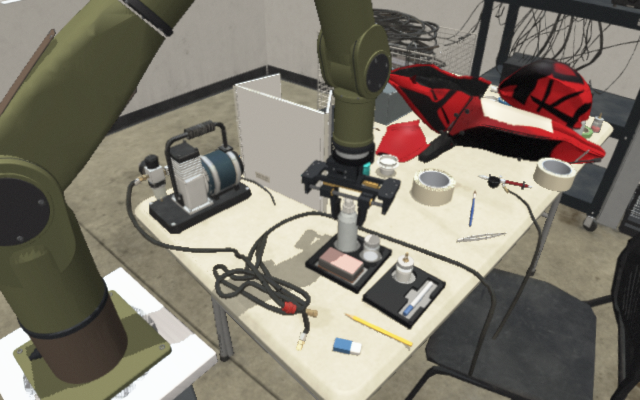

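```bash
python3 -m inch '[[0,0,0,0,0,0],[0,0,0,0,0,0],[0,0,0,0,0,0],[0,0,0,0,0,0],[0,-10,0,0,0,0],[0,-20,0,0,0,0],[0,-30,0,0,0,0],[0,-30,0,0,0,0],[0,-30,0,0,0,0],[0,0,0,0,0,0],[0,0,0,0,0,0],[0,0,0,0,0,0]]' 70;python3 -m inch '[[0,-20,-20,0,0,0],[0,-20,-20,0,0,0],[20,0,-20,0,0,0],[30,0,0,0,0,0],[30,0,0,0,0,0],[30,0,0,0,0,0],[30,0,0,0,0,0],[0,0,0,0,0,0],[0,0,0,0,0,0],[0,0,0,0,0,0]]'; python3 p.py 510.5 -167.6 75.5 -75;python3 -c "
from h import *
s=snap('wrist','w42.png');s=snap('scene','s42.png');s=snap('top','t42.png')
a=cv2.imread('pics/s42.png');cv2.imwrite('pics/c42.png',cv2.resize(a[180:360,280:460],(600,600),interpolation=3))"
```

```text
clock: 43.42
tool_pos: [0.5089, -0.1667, 0.1938]
eef_rot: [0.561, -0.431, 0.43, -0.561]
contact_force: [-1.1, -0.2, -0.7]
opening: 0.796
clock: 44.25
tool_pos: [0.4869, -0.3162, 0.2325]
eef_rot: [0.561, -0.432, 0.429, -0.561]
contact_force: [0.1, -0.2, -0.4]
opening: 0.795
t 44.25 at [ 486.9 -316.2  232.5] yaw -75.0 tilt 0.24 F [ 0.1 -0.2 -0.4] op 70.1
q [ 0.6   0.64 -0.18  1.71  0.15  0.81 -0.95]
shift in current axes [-136.9  157.2   61.8] in goal axes [-137.5  157.    61.2] turn [ 0.003  0.001 -0.003]
```

View pics/w42.png

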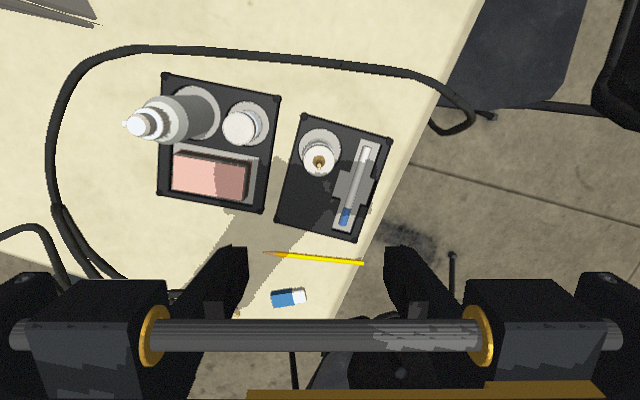

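View pics/c42.png

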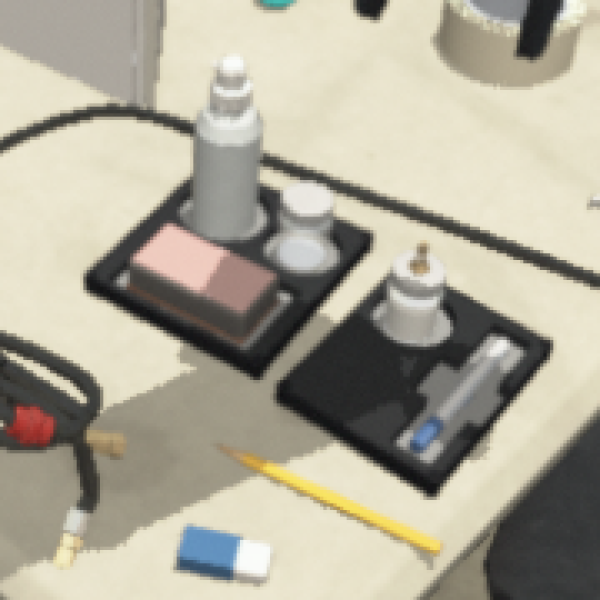

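View pics/t42.png

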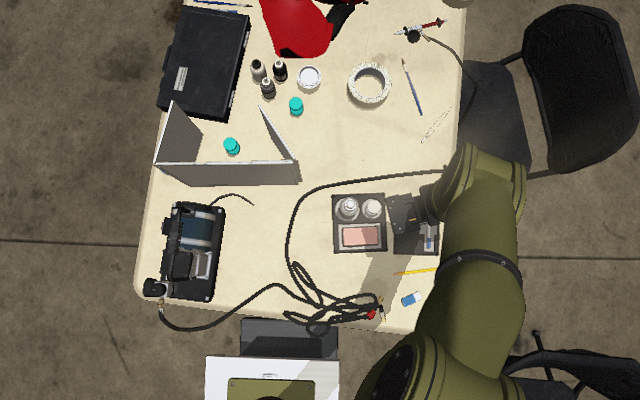

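Run:
```python
from m import *
s=snap('wrist');P=cloud(s);X,Y,Z=P[...,0],P[...,1],P[...,2]
def q(n,cx,cy,hw,hh,z0,z1):
    m=(abs(X-cx)<hw)&(abs(Y-cy)<hh)&(Z>z0)&(Z<z1); a=P[m]*1000
    print(n,len(a),'top z',np.median(a[:,2]).round(1),'mid',((a[:,:2].max(0)+a[:,:2].min(0))/2).round(1),'target',cx*1000,cy*1000)
q('block',.447,-.199,.04,.06,.022,.036); q('plain',.5146,-.2274,.03,.028,.048,.062); q('siphon',.507,-.3145,.03,.03,.048,.062)
q('bottle head',.5105,-.1676,.03,.03,.12,.145); q('tube',.474,-.3675,.062,.012,.009,.02)
s=snap('scene');P=cloud(s);X,Y,Z=P[...,0],P[...,1],P[...,2];print('scene')
q('bottle',.5105,-.1676,.03,.03,.06,.09);q('bottle head',.5105,-.1676,.03,.03,.12,.145);q('plain',.5146,-.2274,.03,.028,.048,.062);q('siphon',.507,-.3145,.03,.03,.048,.062)
```

```text
block 2832 top z 28.5 mid [ 446.  -199.9] target 447.0 -199.0
plain 873 top z 55.7 mid [ 513.6 -228. ] target 514.5999999999999 -227.39999999999998
siphon 727 top z 55.8 mid [ 503.3 -314. ] target 507.0 -314.5
bottle head 614 top z 132.5 mid [ 508.6 -167.1] target 510.49999999999994 -167.6
tube 806 top z 13.2 mid [ 474.  -367.4] target 474.0 -367.5
scene
bottle 251 top z 76.3 mid [ 501.9 -172.8] target 510.49999999999994 -167.6
bottle head 74 top z 129.1 mid [ 506.3 -169.8] target 510.49999999999994 -167.6
plain 165 top z 55.5 mid [ 513. -230.] target 514.5999999999999 -227.39999999999998
siphon 179 top z 54.9 mid [ 502.  -315.6] target 507.0 -314.5
```

All tops are at floor height plus the object's own height, and the positions are within tolerance. I'm handing the job in.

```bash
python3 -c "
from plant import r
print(r.get_state()['clock'], r.finish_job())"
```

```text
the job is handed in; nothing more can be done
44.5 None
```

All five items are in their pockets, released. The job was handed in at about 44.5 s of the 118 s allowed; no verdict was given.

**How it was done:** I placed the sanding block, plain jar, needle tube, siphon jar and spray bottle, in that order. The bottle went last so the gripper had room at the 50 mm well. The two turquoise jars were rejected as look-alikes and left alone.

**Last checks:**
- **Seating:** the wrist camera put the tops of the block, both jar lids, the bottle and the tube at 28.5, 55.7, 55.8, 132.5 and 13.2 mm. The expected heights are 28, 55, 55, 133 and 13 mm, so each rests on its pocket floor. Both jars and the bottle also showed a light contact force at the expected height when set down.
- **Position:** by the wrist camera, centres were within about 2 mm of the pocket centres, except the siphon jar at about 4 mm. The limit is 12 mm.
- **Disagreement:** the scene camera's depth readings were further off, about 5 mm for the siphon jar, 5 mm for the bottle head and up to 10 mm for the bottle body. That camera sees only one side of each object, so I trusted the wrist view.
- **Upright:** I judged this by eye in the pictures rather than measuring an angle; nothing looked tilted.
- **Bystanders:** the eraser and pencil were never touched and look unmoved in the last pictures, though I did not measure their positions again.

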